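# Unload the vial shaker

## Task

Unload the vial shaker for weighing: loosen its wing nut, which has a left-hand thread and so comes undone clockwise seen from above, until the cover plate is free, slide the plate out to the shaker's front and lay it flat on the bench. Then press the ejector lever down until its catch holds it by itself, and stand every vial that comes up (two to four of them) upright in the steel tray, one to a cell. Do not shove or knock over the weights and the dropper bottle.

Things in the scene. Friction and masses are not known exactly. Their poses are not given: they have to be found in the camera images.
- shaker: Bench vial shaker, fixed; origin on the bench under the centre of its aluminium block (60 x 204 mm, top at z 60 mm). x to its rear, y along the pockets towards the lever, turned up to 0.22 rad. Four 29 mm pockets at x 0, y -82, -38, 38, 82 mm hold a vial or none, flush with the top until ejected. Behind (x 32 to 68) a housing 52 mm tall. A 10 mm stud stands 44 mm tall in the middle of the top.
- nut_grip (a point): Centre of the black wing of the nut on the shaker's stud: a bar 44 mm long (this point's x axis), 12 mm wide (y), 24 mm tall (z, centred here), over a steel flange of 26 mm diameter. The nut cannot come off the stud; it rises 2.2 mm per rad as it loosens. Tight, this point is 89 mm above the bench.
- wing_nut (a joint): Turn of the wing nut, rad: 0 tight (as at the start), grows as it is turned CLOCKWISE seen from above, which loosens it (left-hand thread); stop at 4.4. Counter-clockwise only tightens. Stiff, about 0.06 N m; stays where left. The cover plate can slide out beyond about 2.8.
- plate_mid (a point): Point on the steel cover plate's underside where the stud passes. Plate 4 mm thick, x -28 to 22, y -100 to 100 mm in this point's axes (z up), plus a 40 mm wide tongue on to x -59. A 15 mm slot runs from the stud to the rear edge, so the plate slides off to its own -x (to the front), 50 mm, then lifts. Two 6 mm lips behind the nut's flange block it until the nut has risen over them. 120 to 195 g.
- plate_tab (a point): Centre of the black upright grip tab on the cover plate's tongue, 45 mm in front of plate_mid: 24 mm long (x), 12 mm wide (y), 28 mm tall, its centre 18 mm above the plate's underside. The bench left of the shaker (x 0.39 to 0.62, y 0.30 to 0.42 m) is clear, so the plate can be laid there, its long side along x.
- lever_pad (a point): Centre of the top face of the black pad (30 x 24 mm) at the free front end of the ejector lever, which points to the shaker's front (-x) and up. The pad moves in an arc of 83 mm radius about a level pivot at shaker x 15, y 122, z 42 mm, down about 44 mm to the stop.
- lever (a joint): Ejector lever angle, rad: 0 up, grows as pressed down, stop 0.56. A spring lifts it (3 to 6 N at the pad, 8 to 12 N while passing the catch). Pressed to the stop and let go, a catch holds it at about 0.49; let go before, it springs back up. It lifts the vials 60 mm per rad (29 mm when held); with the cover plate on, they cannot rise and the lever is blocked.
- tray_floor (a point): Centre of the inner floor of the loose steel vial tray: outside 135 mm long (this point's x axis) x 36 mm wide (y) x 30 mm tall, walls and floor 3 mm. Three dividers part it into four open square cells, 30 x 30 mm, 27 mm deep, centred at x = -49.5, -16.5, 16.5, 49.5 mm, y = 0. All empty at the start. 0.4 kg.
- vial_1_center (a point): Centre (half-way up) of a glass vial with a screw cap, upright, 25 mm diameter, 54 mm tall (cap: the top 6 mm, 21 mm diameter), 22 g. Cap colours mean nothing. None if absent.
- vial_2_center (a point): Centre (half-way up) of a glass vial with a screw cap, upright, 25 mm diameter, 54 mm tall (cap: the top 6 mm, 21 mm diameter), 22 g. Cap colours mean nothing. None if absent.
- vial_3_center (a point): Centre (half-way up) of a glass vial with a screw cap, upright, 25 mm diameter, 54 mm tall (cap: the top 6 mm, 21 mm diameter), 22 g. Cap colours mean nothing. None if absent.
- vial_4_center (a point): Centre (half-way up) of a glass vial with a screw cap, upright, 25 mm diameter, 54 mm tall (cap: the top 6 mm, 21 mm diameter), 22 g. Cap colours mean nothing. None if absent.
- weight_200g: polished steel weight, 30 dia x 52 tall mm, a bystander; origin at the centre of its underside.
- weight_100g: polished steel weight, 24 dia x 42 tall mm, a bystander; origin at the centre of its underside.
- weight_50g: polished steel weight, 18 dia x 34 tall mm, a bystander; origin at the centre of its underside.
- dropper_bottle: brown dropper bottle, 35 dia x 103 tall mm, a bystander; origin at the centre of its underside.
Not all that is in view belongs to the job. What is shaped like the part that bears tray_floor but purple is not meant.

How it is judged:
By the outcome, as a careful person would: the job done as asked, in the order asked, and still so for the second after the job is handed in, with the robot touching nothing.
Of vial_1, vial_2, vial_3, vial_4 only 2 to 4 are there at a start; the rules pass over those that are not, and their reading is None.
At some moment in a run one of tray may be knocked a few centimetres aside while the robot is not near it.
It also fails if it takes over 208 s, if anything falls off the work surface, if the arm or the gripper's body presses on something with over 40 N, if the wrist force passes 120 N, or if a joint passes its speed limit or range.

## Robot

A 7-joint arm with a two-finger parallel gripper is mounted at the origin on a cart in front of the work surface, level with it; the furniture and walls round the work are solid. World frame = base frame: x ahead of the robot, y to its left, z up, the work surface at z = 0. Lengths are in m, angles in rad, forces in N, time in s.
With the tool pointing down it reaches from about 0.4 to 0.875 m from the base axis. Payload 19.3 kg.
Tool frame: the origin (TCP) lies midway between the tips of the shut fingers; the grasp point (between the pads) lies 19 mm behind it; z points along the fingers, y is the direction in which the jaws open and shut (so a half turn about z gives the same grasp; the last joint's range is limited). The gripper opens to 85 mm and grips with 20 to 120 N. Pads are 22 mm wide; open, the fingers measure 114 mm over their backs; the gripper's body (76 mm by 85 mm) begins 54 mm behind the grasp point. The pads swing forward as they close: fully open they stand 13 mm farther back than shut.
Start: joints at [-1.36, 0.521, -0.036, 1.599, 0.021, 1.021, -0.113], TCP at [0.173, 0.601, 0.231] pointing down, gripper open.
Joint ranges: [-2.91, 2.91], [-0.3, 2.13], [-1.5, 1.42], [0.17, 2.43], [-1.26, 4.41], [0.16, 1.93], [-2.52, 2.52]. Speed limits (rad/s): [1.89, 1.89, 2.39, 2.39, 3.01, 3.01, 3.01].

## Interface

Orientations are given as a unit quaternion [x, y, z, w].
In Python, from rig import get_state, viewer, workorder gives the robot as it stands.
- The arm moves only by the tool step_arm, never from a script. Its argument "series" is text: rows parted by semicolons, each of 7 numbers parted by spaces: the gripper's target within -1 to 1 (shut at 1, half-way at 0, fully open at -1), then the shift along the tool's x, y, z in cm, then the turn, a rotation vector about the tool's x, y, z in degrees. A call has 1 to 8 rows; each row is the pose to reach, as a shift and turn from the pose commanded when the call began, along the tool's axes at that moment; what a row does not reach only later rows make up. A row lasts 1/10 s, in which the tool goes at most 50 mm and 8.59 degrees, less where a joint would pass 70% of its speed; a pose out of reach is approached as far as the arm can. A call with a gripper value outside its range is refused whole. The fingers move at their own pace and stop on an object; "grip_force" is the grip in N (left out, the last holds). Time passes only in rows, so rows that repeat a pose let the fingers close. It gives the time, the measured TCP pose, the force and the opening at its end, in the units of the state.
- get_state(): the state, without advancing time (a new reading comes with each control period).
- viewer.read_camera(name): name is "side" or "top" or "wrist"; returns the picture (420x560x3 uint8, red, green, blue); there is no depth.
- viewer.camera_info(name): a dict with "intrinsics" (3x3 intrinsics, pixels), "D" ([k1, k2, p1, p2, k3] as OpenCV has them; the pictures are not rectified), "cam_to_world" (4x4, takes a point from camera to world coordinates). Camera axes: x right, y down, z forward; pixel columns grow to the right and rows downward; lengths in m; the calibration is good to about 2 mm. A picture is of the moment at which its call begins: read the wrist's pose just before it. camera_info takes no time and is no camera call; for the wrist camera it gives the pose at the moment of the call.
- workorder.job_done(): hands the job in, once; it reports no verdict.
The state is a dict: "clock": time; "q": joint angles; "qd": joint speeds; "effort": joint torques, N m; "position": TCP position; "ee_rot": TCP orientation; "ft_force": force on the tool from outside, world axes, zero at the start; "torque": the same for the moment, N m; "width": finger opening in m.
Only numpy, scipy, OpenCV 4.12 (cv2) and the standard library are available. Lean on these libraries where they do the work, as an engineer would, in place of code of your own. Each camera call takes 0.05 s, during which the arm holds its last target.

## Working session

There is one attempt and no reset: what is moved stays moved. The work goes in short steps, Python scripts to look and compute and a tool call to move; the robot and the scene stay as the last step left them, time stands still between calls to the robot, and variables do not carry over. Pictures are saved under pics/ and viewed, and the job is handed in when it is done.

Besides the shell and the picture viewer there is one more tool, called after "Request:" in YAML: its name, and indented under it one key for each argument. step_arm: Moves the arm, as the interface text tells. Its arguments: {"type":"object","properties":{"series":{"type":"string"},"grip_force":{"type":"number"}},"required":["series"]}

```bash
ls; mkdir -p pics
python3 - <<'E'
from rig import get_state, viewer
import cv2
s=get_state();print(s)
for n in ("side","top","wrist"):
    im=viewer.read_camera(n);cv2.imwrite(f"pics/{n}0.png",im[:,:,::-1])
    i=viewer.camera_info(n);print(n,i)
E
```

```text
pics
{'clock': 0.0, 'q': array([-1.36019014,  0.5220149 , -0.03629282,  1.60000131,  0.02117445,
        1.02109207, -0.1128127 ]), 'qd': array([ 0.00043293, -0.00242008, -0.00012335,  0.0017407 ,  0.00019178,
        0.00228021,  0.00116424]), 'effort': array([ 8.30592962e-04, -9.27125216e+01,  1.98035404e+00, -3.69922256e+01,
        1.78647588e-02,  8.30108591e-03,  2.20663662e-05]), 'position': array([0.17316164, 0.60018481, 0.23072796]), 'ee_rot': array([ 1.39974980e-01,  9.90154879e-01, -5.64269744e-04, -4.13510598e-05]), 'ft_force': array([-0.10435369, -0.03821368, -0.11828066]), 'torque': array([-0.003279  , -0.03219917, -0.0336669 ]), 'width': 0.08512659827443267}
side {'intrinsics': array([[507.58108804,   0.        , 288.41436638],
       [  0.        , 507.58108804, 208.8818559 ],
       [  0.        ,   0.        ,   1.        ]]), 'D': array([0.00874886, 0.        , 0.        , 0.        , 0.        ]), 'cam_to_world': array([[ 0.99807254, -0.02945703,  0.05462137,  0.48279932],
       [-0.06187196, -0.54045645,  0.83909397, -1.31644381],
       [ 0.00480325, -0.8408561
[... 515 characters left out ...]
2, -0.99539656,  1.28737152],
       [ 0.        ,  0.        ,  0.        ,  1.        ]])}
wrist {'intrinsics': array([[319.64379005,   0.        , 278.16864713],
       [  0.        , 319.64379005, 213.34889207],
       [  0.        ,   0.        ,   1.        ]]), 'D': array([0.01284349, 0.        , 0.        , 0.        , 0.        ]), 'cam_to_world': array([[ 2.77636607e-01,  9.16088840e-01,  2.89308056e-01,
         9.84915078e-02],
       [ 9.60685808e-01, -2.64486850e-01, -8.44362785e-02,
         6.21944789e-01],
       [-8.32955885e-04,  3.01376746e-01, -9.53504779e-01,
         3.73943692e-01],
       [ 0.00000000e+00,  0.00000000e+00,  0.00000000e+00,
         1.00000000e+00]])}
```

View pics/top0.png

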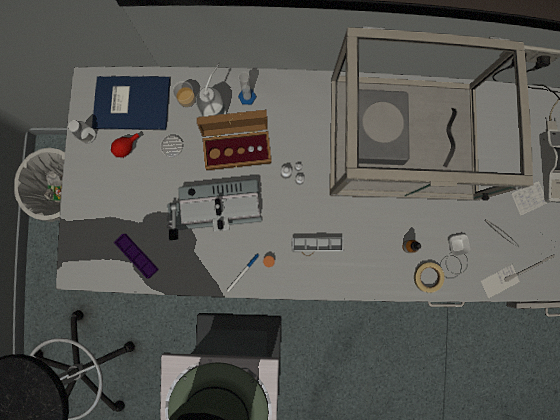

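View pics/side0.png

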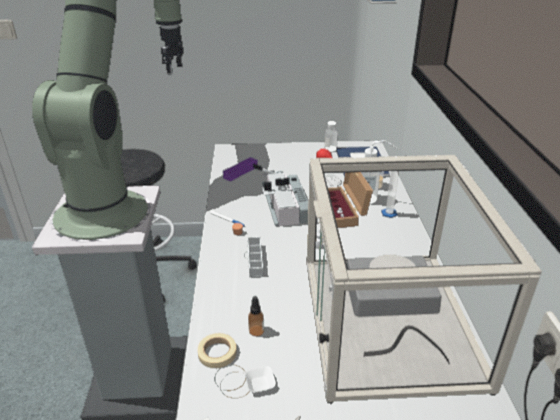

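View pics/wrist0.png

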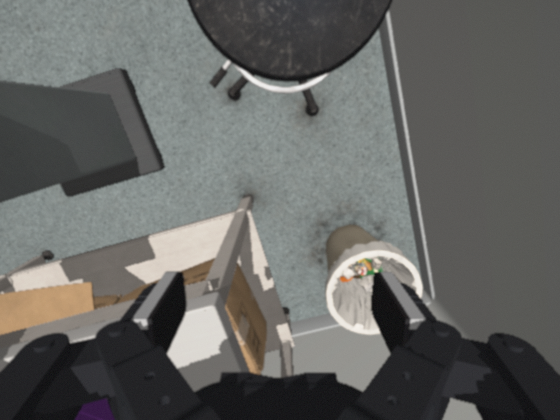

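```bash
cat > h.py <<'E'
import numpy as np, cv2
from rig import get_state, viewer
from scipy.spatial.transform import Rotation as R
def info(n,ci=None):
    i=ci or viewer.camera_info(n); return i["intrinsics"],i["D"],i["cam_to_world"]
def back(n,uv,z,ci=None):
    K,D,T=info(n,ci)
    p=cv2.undistortPoints(np.array(uv,float).reshape(-1,1,2),K,D).reshape(-1,2)
    d=np.c_[p,np.ones(len(p))]@T[:3,:3].T; o=T[:3,3]
    return o+d*((z-o[2])/d[:,2])[:,None]
def proj(n,P,ci=None):
    K,D,T=info(n,ci); P=np.array(P,float).reshape(-1,3)
    W=np.linalg.inv(T)
    return cv2.projectPoints(P,cv2.Rodrigues(W[:3,:3])[0],W[:3,3],K,D)[0].reshape(-1,2)
def crop(im,x0,y0,x1,y1,f,name):
    c=cv2.resize(im[y0:y1,x0:x1],None,fx=f,fy=f,interpolation=cv2.INTER_CUBIC)
    cv2.imwrite(name,c[:,:,::-1])
def move(target_pos,target_R):
    """shift in tool cm and rotvec deg from current measured pose"""
    s=get_state();R0=R.from_quat(s["ee_rot"])
    print("shift cm",np.round(R0.inv().apply(np.array(target_pos)-s["position"])*100,2),"rot deg",np.round((R0.inv()*target_R).as_rotvec(degrees=True),2))
def down(yaw):
    """tool z down, tool x at world yaw angle; y = Rz"""
    x=np.array([np.cos(yaw),np.sin(yaw),0]);z=np.array([0,0,-1.]);y=np.cross(z,x)
    return R.from_matrix(np.c_[x,y,z])
E
python3 - <<'E'
import cv2
from h import *
im=cv2.imread("pics/top0.png")[:,:,::-1]
crop(im,155,165,275,255,6,"pics/c1.png")
crop(im,270,150,430,270,5,"pics/c2.png")
im=cv2.imread("pics/side0.png")[:,:,::-1]
crop(im,200,130,340,235,5,"pics/c3.png")
E
```

```text
(no output)
```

View pics/c1.png

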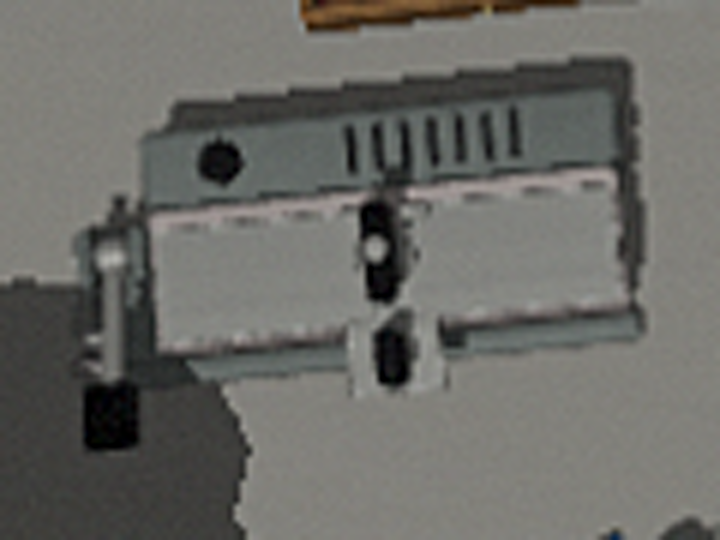

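View pics/c2.png

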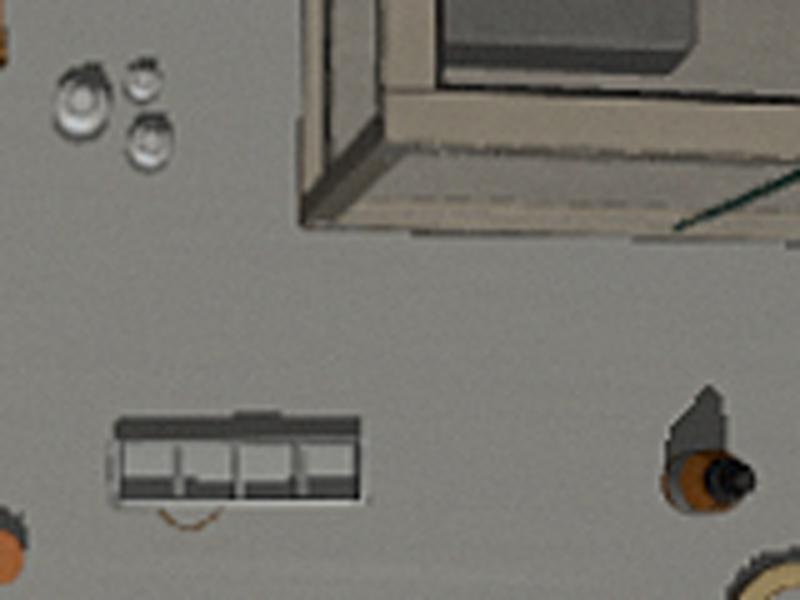

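View pics/c3.png

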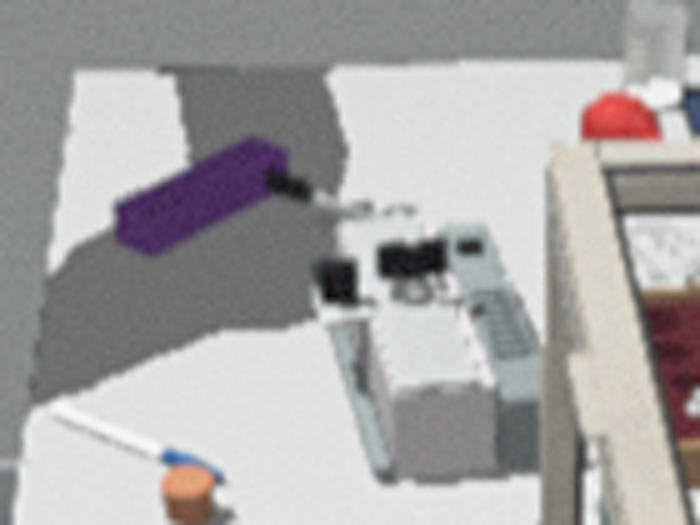

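Run:
```python
from h import *
c=lambda a:[[155+x/6,165+y/6] for x,y in a]
print("stud",back("top",c([(375,248)]),.104))
P=back("top",c([(163,352),(632,306),(612,168),(152,212)]),.064);print("plate",P)
print([np.linalg.norm(P[i]-P[i-1]) for i in range(4)])
for a,b in((0,1),(3,2)): d=P[a]-P[b];print("yaw y axis",np.arctan2(-d[0],d[1]))
print("nut ends",back("top",c([(374,200),(384,300)]),.101))
print("tab",back("top",c([(393,316),(393,388)]),.092), back("top",c([(393,356)]),.092))
print("pad",back("top",c([(112,415)]),.078))
c2=lambda a:[[270+x/5,150+y/5] for x,y in a]
print("tray",back("top",c2([(119,418),(359,418),(362,504),(116,506)]),.03))
print("w",back("top",c2([(82,100),(143,80),(150,140)]),.04),back("top",c2([(690,485)]),.05))
print("purple",back("top",[(114,240),(122,233),(158,271),(149,277)],.03))
print("orange,pen",back("top",[(269,260),(228,291),(257,255)],.01))
```

```text
stud [[0.54818435 0.00481954 0.104     ]]
plate [[ 0.50405071  0.09999547  0.064     ]
 [ 0.53026128 -0.10230366  0.064     ]
 [ 0.58988211 -0.09166736  0.064     ]
 [ 0.56474775  0.10775959  0.064     ]]
[np.float64(0.061191600498053576), np.float64(0.20399002822304654), np.float64(0.06056215095119111), np.float64(0.2010045875037079)]
yaw y axis 0.12884567572149394
yaw y axis 0.12537190157990605
nut ends [[5.68697764e-01 6.45668920e-03 1.01000000e-01]
 [5.26733195e-01 4.99434224e-04 1.01000000e-01]]
tab [[ 0.52078242 -0.00252568  0.092     ]
 [ 0.49044074 -0.00372598  0.092     ]] [[ 0.5039113  -0.00319713  0.092     ]]
pad [[0.47561451 0.1180941  0.078     ]]
tray [[ 0.48879013 -0.19146426  0.03      ]
 [ 0.49239596 -0.31934903  0.03      ]
 [ 0.44674397 -0.32186322  0.03      ]
 [ 0.44219251 -0.19113553  0.03      ]]
w [[ 0.65705358 -0.16689873  0.04      ]
 [ 0.6689284  -0.19916089  0.04      ]
 [ 0.63663658 -0.20367429  0.04      ]] [[ 0.46061196 -0.49416018  0.05      ]]
purple [[0.45570339 0.2914294  0.03      ]
 [0.47535642 0.27008804 0.03      ]
 [0.37780524 0.16637362 0.03      ]
 [0.36086368 0.19016905 0.03      ]]
orange,pen [[ 0.41684519 -0.12772928  0.01      ]
 [ 0.33053035 -0.02055711  0.01      ]
 [ 0.4292513  -0.09514067  0.01      ]]
```

Run:
```python
from h import *
move([0.50,0.0,0.26],down(np.pi+.127))
```

```text
shift cm [-48.04 -48.62  -2.87] rot deg [-5.000e-02 -1.000e-02 -2.337e+01]
```

Request:
step_arm:
  series: "-1 -5 -5 -1 0 0 -3; -1 -10 -10 -2 0 0 -5; -1 -15 -15 -2.9 0 0 -8; -1 -20 -20 -2.9 0 0 -11; -1 -25 -25 -2.9 0 0 -14; -1 -30 -30 -2.9 0 0 -17; -1 -35 -35 -2.9 0 0 -20; -1 -40 -40 -2.9 0 0 -23.4"
  grip_force: 40

```text
clock: 0.95
position: [0.3664, 0.2498, 0.259]
ee_rot: [-0.065, 0.998, 0.0, 0.0]
ft_force: [2.0, 0.6, 0.9]
width: 0.0855
```

Run:
```python
from h import *
print(get_state()["q"])
move([0.50,0.0,0.26],down(np.pi+.127))
```

```text
[-0.74371825  0.19598035  0.01340038  2.02046794 -0.00329068  0.92484027
  0.97204445]
shift cm [-10.02 -26.5   -0.11] rot deg [0.01 0.01 0.16]
```

Request:
step_arm:
  series: "-1 -2 -5 0 0 0 0; -1 -4 -10 0 0 0 0; -1 -6 -15 0 0 0 0; -1 -8 -20 0 0 0 0; -1 -10 -26.5 -0.1 0 0 0.2;-1 -10 -26.5 -0.1 0 0 0.2;-1 -10 -26.5 -0.1 0 0 0.2;-1 -10 -26.5 -0.1 0 0 0.2"

```text
clock: 1.75
position: [0.4986, 0.0012, 0.2595]
ee_rot: [-0.061, 0.998, -0.0, -0.0]
ft_force: [-1.0, 0.7, -0.5]
width: 0.0854
```

```bash
cat > shot.py <<'E'
import sys
from h import *
n,name=sys.argv[1:3]
s=get_state();ci=viewer.camera_info(n);im=viewer.read_camera(n)
cv2.imwrite(f"pics/{name}.png",im[:,:,::-1]);import pickle;pickle.dump(ci,open(f"pics/{name}.pkl","wb"))
print(s["clock"],s["position"],s["q"][6])
E
python3 shot.py wrist w1
```

```text
1.75 [0.4986113  0.00115739 0.25953384] 1.6428076750124714
```

View pics/w1.png

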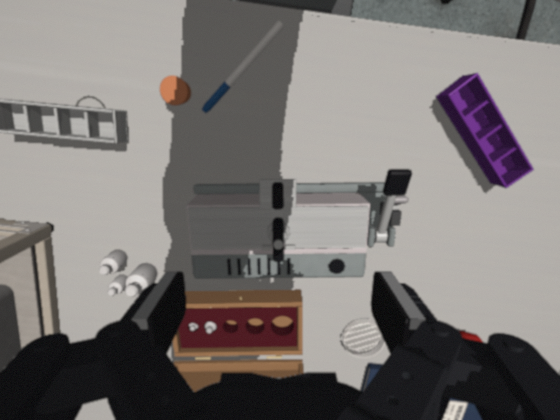

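Run:
```python
from h import *
im=cv2.imread("pics/w1.png")[:,:,::-1]
crop(im,180,160,420,290,3.3,"pics/w1c.png")
```

```text
(no output)
```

View pics/w1c.png

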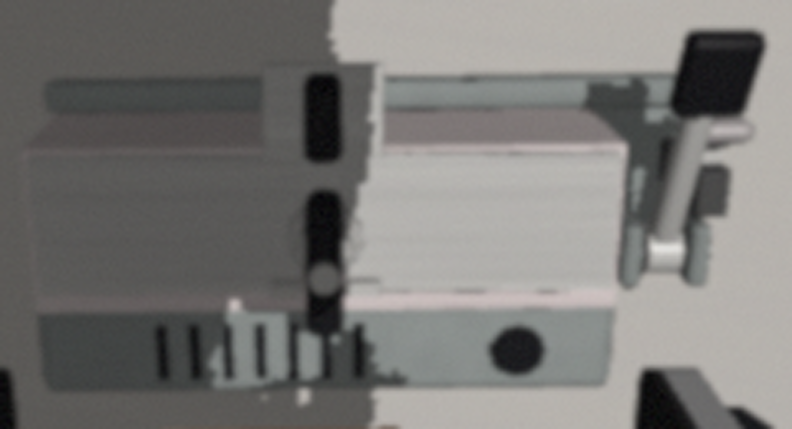

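Run:
```python
from h import *; import pickle
ci=pickle.load(open("pics/w1.pkl","rb"))
c=lambda a:[[180+x/3.3,160+y/3.3] for x,y in a]
print("stud",back(0,c([(323,278)]),.104,ci))
print("nutend rear",back(0,c([(323,333)]),.101,ci))
P=back(0,c([(25,152),(626,150),(610,308),(38,308)]),.062,ci);print(P)
for a,b in((1,0),(2,3)): d=P[a]-P[b];print("yaw",np.arctan2(-d[0],d[1]),np.linalg.norm(d))
print("tab top",back(0,c([(323,78),(323,140)]),.092,ci))
print("pad",back(0,c([(724,66)]),.08,ci))
o=np.array([.548,.0045,0]);y=.127;M=R.from_euler("z",y)
for nm,p in dict(stud=[0,0,.104],pad0=[15-83*np.cos(.5),122,42+83*np.sin(.5)],nutf=[-22,0,101],nutr=[22,0,101],tabf=[-57,0,92],tabr=[-33,0,92]).items():
    p=np.array(p,float); p=p/1000 if abs(p).max()>1 else p
    print(nm,o+M.apply(p),proj(0,o+M.apply(p),ci)*3.3-np.array([180,160])*3.3, proj("top",o+M.apply(p)))
```

```text
stud [[0.5475842  0.00709141 0.104     ]]
nutend rear [[0.56741594 0.00951802 0.101     ]]
[[ 0.53202663 -0.09567947  0.062     ]
 [ 0.50675788  0.1045382   0.062     ]
 [ 0.56429966  0.11093301  0.062     ]
 [ 0.58882269 -0.08899147  0.062     ]]
yaw 0.12554268831587737 0.20180590561752365
yaw 0.1220517604069999 0.20142287646201198
tab top [[ 4.88237913e-01 -1.84745653e-04  9.20000000e-02]
 [ 5.07388774e-01  2.16050428e-03  9.20000000e-02]]
pad [[0.4719712  0.12303958 0.08      ]]
stud [0.548  0.0045 0.104 ] [[314.4351648  278.29363611]] [[217.62365202 206.41024887]]
pad0 [0.47517408 0.11819159 0.08179232] [[708.2481627   75.43434462]] [[173.31345654 234.27783936]]
nutf [0.52617718 0.0017135  0.101     ] [[313.96853833 207.18955317]] [[218.50988976 215.20575213]]
nutr [0.56982282 0.0072865  0.101     ] [[315.04323308 339.11049825]] [[217.02465009 197.88032881]]
tabf [ 0.49145906 -0.00271956  0.092     ] [[313.33481982  87.42738336]] [[220.11866938 229.25103972]]
tabr [5.15265771e-01 3.20257024e-04 9.20000000e-02] [[313.95187633 163.79229043]] [[219.29242592 219.80722828]]
```

Run:
```python
from h import *
move([0.5475,0.0062,0.083],down(np.pi+.125))
```

```text
shift cm [-4.93 -0.2  17.66] rot deg [ 0.01 -0.03 -0.05]
```

Request:
step_arm:
  series: "-1 -4.9 -0.2 4 0 0 0; -1 -4.9 -0.2 8 0 0 0; -1 -4.9 -0.2 12 0 0 0; -1 -4.9 -0.2 15 0 0 0;-1 -4.9 -0.2 17 0 0 0;-1 -4.9 -0.2 17.7 0 0 0;-1 -4.9 -0.2 17.7 0 0 0"

```text
clock: 2.5
position: [0.5472, 0.0065, 0.0825]
ee_rot: [-0.063, 0.998, 0.0, -0.001]
ft_force: [1.7, 0.4, 0.5]
width: 0.0851
```

Request:
step_arm:
  series: "1 0 0 0 0 0 0; 1 0 0 0 0 0 0; 1 0 0 0 0 0 0; 1 0 0 0 0 0 0; 1 0 0 0 0 0 0; 1 0 0 0 0 0 0; 1 0 0 0 0 0 0; 1 0 0 0 0 0 0"
  grip_force: 40

```text
clock: 3.3
position: [0.5477, 0.0065, 0.0832]
ee_rot: [-0.062, 0.998, 0.0, 0.0]
ft_force: [-2.1, 5.3, 6.6]
width: 0.0109
```

Request:
step_arm:
  series: "1 0 0 -0.03 0 0 8; 1 0 0 -0.06 0 0 16; 1 0 0 -0.09 0 0 24; 1 0 0 -0.12 0 0 32; 1 0 0 -0.15 0 0 40; 1 0 0 -0.18 0 0 48; 1 0 0 -0.21 0 0 56; 1 0 0 -0.25 0 0 64"

```text
clock: 4.1
position: [0.5479, 0.0073, 0.0857]
ee_rot: [0.478, 0.878, 0.001, -0.0]
ft_force: [-1.8, 8.3, 5.7]
width: 0.0108
```

Request:
step_arm:
  series: "1 0 0 -0.03 0 0 8; 1 0 0 -0.06 0 0 16; 1 0 0 -0.09 0 0 24; 1 0 0 -0.12 0 0 32; 1 0 0 -0.15 0 0 40; 1 0 0 -0.18 0 0 48; 1 0 0 -0.21 0 0 56; 1 0 0 -0.25 0 0 64"

```text
clock: 4.9
position: [0.5487, 0.0075, 0.0883]
ee_rot: [0.871, 0.491, 0.001, -0.001]
ft_force: [4.5, 8.6, 2.8]
width: 0.011
```

Request:
step_arm:
  series: "1 0 0 -0.03 0 0 8; 1 0 0 -0.06 0 0 16; 1 0 0 -0.09 0 0 24; 1 0 0 -0.12 0 0 32; 1 0 0 -0.15 0 0 40; 1 0 0 -0.18 0 0 48; 1 0 0 -0.21 0 0 56; 1 0 0 -0.25 0 0 64"

```text
clock: 5.7
position: [0.5492, 0.0069, 0.0908]
ee_rot: [0.999, -0.045, 0.001, -0.001]
ft_force: [7.7, 5.0, 0.7]
width: 0.0113
```

Request:
step_arm:
  series: "1 0 0 -0.03 0 0 8; 1 0 0 -0.06 0 0 16; 1 0 0 -0.08 0 0 20;  1 0 0 -0.08 0 0 20; -1 0 0 -0.08 0 0 20;-1 0 0 -0.08 0 0 20;-1 0 0 -0.08 0 0 20;-1 0 0 -0.08 0 0 20"

```text
clock: 6.5
position: [0.5475, 0.0057, 0.0911]
ee_rot: [0.976, -0.216, -0.0, -0.0]
ft_force: [-0.1, 0.1, -0.8]
width: 0.0687
```

Request:
step_arm:
  series: "-1 0 0 0 0 0 0;-1 0 0 0 0 0 0;-1 0 0 -4 0 0 -8; -1 0 0 -8 0 0 -16; -1 0 0 -12 0 0 -18;-1 2 0 -16 0 0 -18;-1 5 0 -17 0 0 -18;-1 5 0 -17 0 0 -18"

```text
clock: 7.3
position: [0.5954, -0.0168, 0.263]
ee_rot: [0.998, -0.06, 0.002, 0.0]
ft_force: [-0.1, -0.3, -0.9]
width: 0.0855
```

```bash
python3 shot.py wrist w2;python3 shot.py top t2
python3 - <<'E'
from h import *
im=cv2.imread("pics/t2.png")[:,:,::-1]
crop(im,155,165,275,255,6,"pics/t2c.png")
E
```

```text
7.3 [ 0.59540538 -0.01682888  0.26297398] -1.0695579142172145
7.35 [ 0.59378587 -0.0162884   0.26162999] -1.0693259512289812
```

View pics/w2.png

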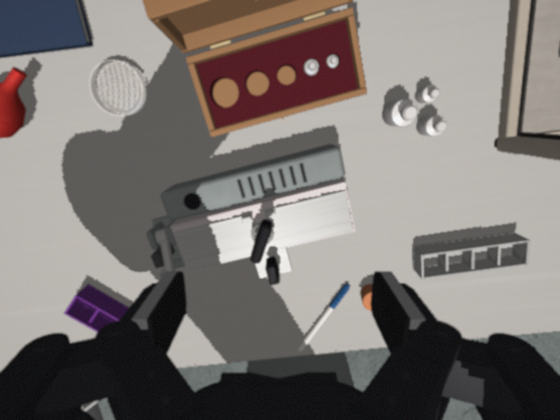

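View pics/t2c.png

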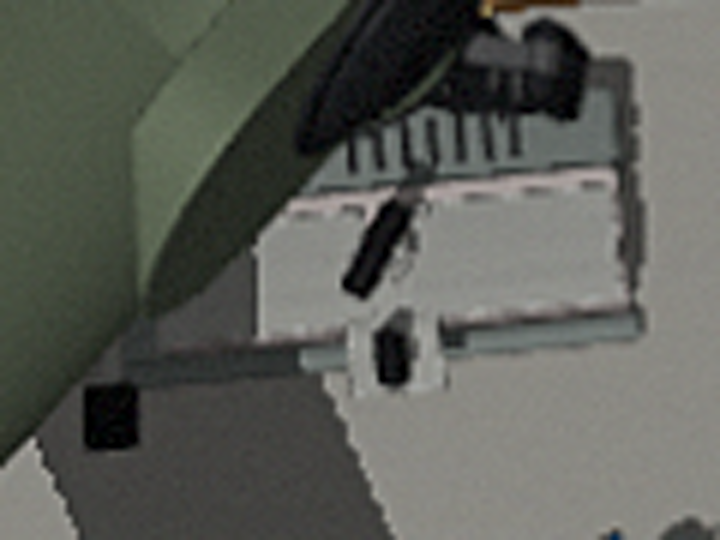

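Run:
```python
from h import *
move([0.5029,0.0010,0.070],down(.125))
```

```text
shift cm [-9.13 -0.59 19.1 ] rot deg [ 0.00e+00  1.00e-02 -1.41e+01]
```

Request:
step_arm:
  series: "-1 -4 -0.3 0 0 0 -7; -1 -9.1 -0.6 0 0 0 -14.1; -1 -9.1 -0.6 5 0 0 -14.1; -1 -9.1 -0.6 10 0 0 -14.1;-1 -9.1 -0.6 14 0 0 -14.1;-1 -9.1 -0.6 14 0 0 -14.1;-1 -9.1 -0.6 14 0 0 -14.1"

```text
clock: 8.1
position: [0.503, 0.001, 0.1219]
ee_rot: [0.998, 0.062, -0.0, 0.0]
ft_force: [0.7, -0.4, 0.8]
width: 0.0856
```

```bash
python3 - <<'E'
from h import *
move([0.5029,0.0010,0.070],down(.125))
E
python3 shot.py top t3
python3 - <<'E'
from h import *
im=cv2.imread("pics/t3.png")[:,:,::-1]
crop(im,155,165,275,255,6,"pics/t3c.png")
E
```

```text
shift cm [-0.   -0.    5.19] rot deg [0.03 0.06 0.  ]
8.1 [0.50296554 0.00102833 0.12190166] -0.6995429852202713
```

View pics/t3c.png

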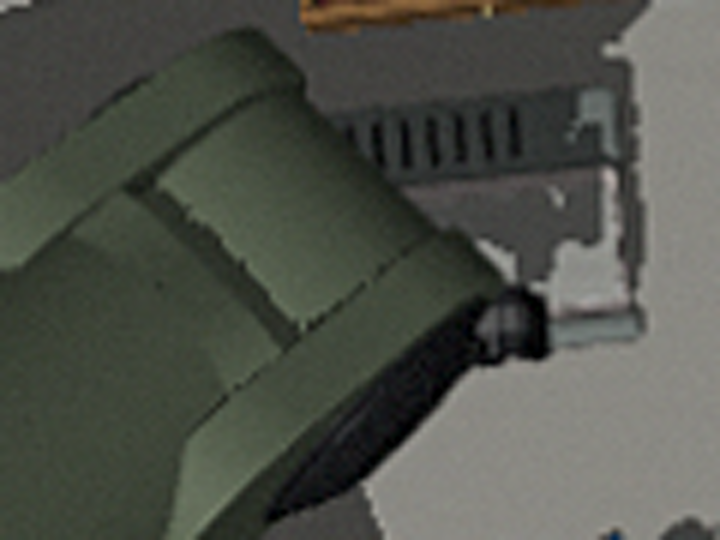

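Request:
step_arm:
  series: "-1 0 0 3 0 0 0; -1 0 0 5 0 0 0; -1 0 0 5.2 0 0 0; 1 0 0 5.2 0 0 0; 1 0 0 5.2 0 0 0; 1 0 0 5.2 0 0 0; 1 0 0 5.2 0 0 0; 1 0 0 5.2 0 0 0"
  grip_force: 60

```text
clock: 8.95
position: [0.5035, 0.0016, 0.0695]
ee_rot: [0.998, 0.063, 0.0, -0.0]
ft_force: [0.8, -0.7, 0.9]
width: 0.0123
```

Request:
step_arm:
  series: "1 0 0 0 0 0 0; 1 0 0 0 0 0 0; 1 0 0 0 0 0 0;1 0 0 0 0 0 0"

```text
clock: 9.35
position: [0.5034, 0.0016, 0.0696]
ee_rot: [0.998, 0.063, 0.0, -0.0]
ft_force: [-2.3, 2.1, 11.7]
width: 0.011
```

```bash
python3 - <<'E'
from h import *
print(get_state()["q"])
E
python3 shot.py wrist w3
```

```text
[-0.73488238  0.82890972  0.9124827   2.06990767 -0.99722778  0.76800168
 -0.62298348]
9.35 [0.50343922 0.00157141 0.06956254] -0.6229834786290944
```

View pics/w3.png

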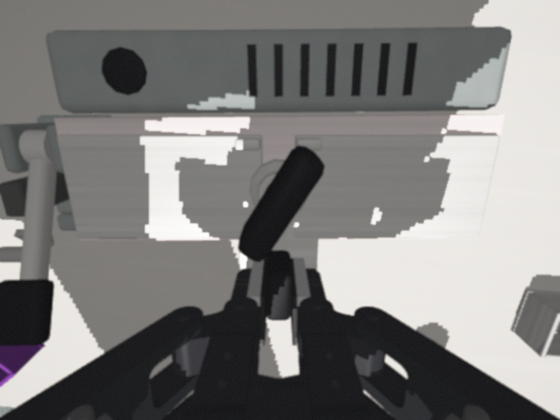

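Request:
step_arm:
  series: "1 0 0 -0.08 0 0 0; 1 -1 0 -0.08 0 0 0; 1 -2 0 -0.08 0 0 0;1 -3 0 -0.08 0 0 0;1 -4 0 -0.08 0 0 0;1 -4.5 0 -0.08 0 0 0"

```text
clock: 10.0
position: [0.4574, -0.0042, 0.07]
ee_rot: [0.998, 0.063, -0.0, -0.0]
ft_force: [-0.3, -0.4, -2.2]
width: 0.011
```

Request:
step_arm:
  series: "1 -1 0 -0.03 0 0 0; 1 -2 0 -0.05 0 0 0; 1 -2.4 0 -0.05 0 0 0;1 -2.4 0 -0.05 0 0 0;1 -2.4 0 -2 0 0 0;1 -2.4 0 -5 0 0 0;1 -2.4 0 -8 0 0 0;1 -2.4 0 -8 0 0 0"

```text
clock: 10.8
position: [0.4364, -0.0072, 0.1524]
ee_rot: [0.998, 0.063, 0.002, -0.0]
ft_force: [0.3, -0.1, -2.1]
width: 0.0108
```

```bash
python3 - <<'E'
from h import *
print(get_state()["q"])
move([.505,.335,.15],down(np.pi/2))
E
python3 shot.py wrist w4; python3 shot.py top t4
```

```text
[-0.90426775  0.64327149  1.12200735  2.1883648  -0.82624768  0.82672988
 -0.68837947]
shift cm [ 11.11 -33.09   0.27] rot deg [  0.16  -0.16 -82.77]
10.8 [ 0.43638057 -0.00720906  0.15236118] -0.6883794748608781
10.85 [ 0.43587426 -0.00682545  0.15091134] -0.6864147294789342
```

View pics/w4.png

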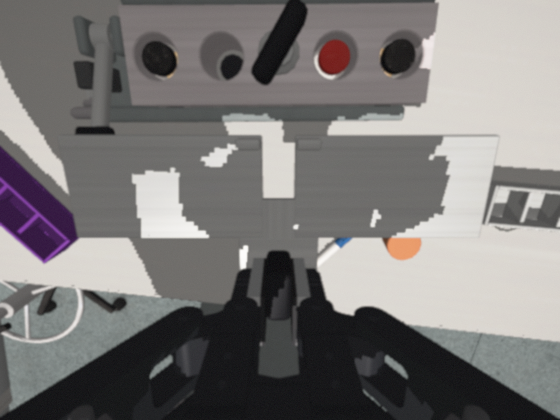

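View pics/t4.png

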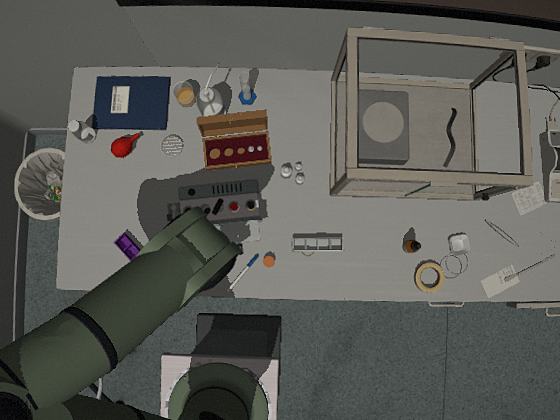

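Request:
step_arm:
  series: "1 0 0 -3 0 0 0; 1 1 -3 -4 0 0 -8; 1 2.5 -6 -4 0 0 -16; 1 4 -10 -4 0 0 -24; 1 5 -14 -4 0 0 -32; 1 7 -18 -4 0 0 -40; 1 8 -22 -4 0 0 -48; 1 9.5 -26 -4 0 0 -56"

```text
clock: 11.7
position: [0.4959, 0.2646, 0.1887]
ee_rot: [0.85, 0.527, -0.001, -0.0]
ft_force: [1.2, -0.6, -1.6]
width: 0.0108
```

Run:
```python
from h import *
print(get_state()["q"])
move([.505,.335,.15],down(np.pi/2))
```

```text
[-1.1945254   0.65784459  0.90961045  1.84071754 -0.62923075  0.96247942
 -0.46717687]
shift cm [ 6.71 -2.32  3.87] rot deg [ -0.09   0.03 -26.45]
```

Request:
step_arm:
  series: "1 2 -0.6 0 0 0 -8; 1 4 -1.2 0 0 0 -16; 1 5.5 -2 2 0 0 -24; 1 6.7 -2.3 4 0 0 -26.4; 1 6.7 -2.3 6 0 0 -26.4;1 6.7 -2.3 9 0 0 -26.4;1 6.7 -2.3 11 0 0 -26.4;1 6.7 -2.3 11 0 0 -26.4"

```text
clock: 12.5
position: [0.5046, 0.3319, 0.0764]
ee_rot: [0.71, 0.705, -0.003, -0.001]
ft_force: [0.2, -0.4, -1.7]
width: 0.0108
```

```bash
python3 - <<'E'
from h import *
move([.505,.335,.0125],down(np.pi/2))
E
python3 shot.py wrist w5; python3 shot.py side s5
```

```text
shift cm [0.33 0.07 6.39] rot deg [-0.25  0.16 -0.41]
12.5 [0.50458461 0.33189321 0.07644475] -0.10886964962708132
12.55 [0.505538   0.33217621 0.07835176] -0.1096669907856084
```

View pics/w5.png

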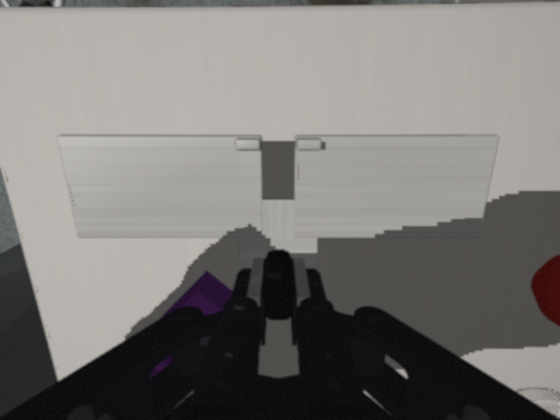

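View pics/s5.png

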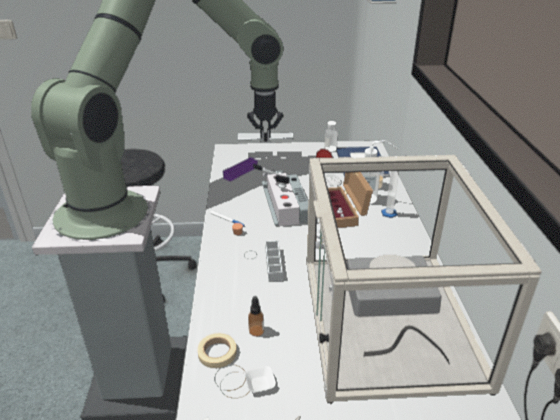

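Request:
step_arm:
  series: "1 0.9 0.1 2 0 0 -0.4; 1 1.2 0.1 4 0 0 -0.4; 1 1.2 0.1 5.5 0 0 -0.4; 1 1.2 0.1 6.1 0 0 -0.4;1 1.2 0.1 6.3 0 0 -0.4;1 1.2 0.1 6.3 0 0 -0.4"

```text
clock: 13.2
position: [0.5076, 0.3447, 0.0175]
ee_rot: [0.707, 0.707, 0.0, 0.0]
ft_force: [-0.2, 0.3, -1.4]
width: 0.0107
```

Request:
step_arm:
  series: "1 0 0 0.4 0 0 0; 1 0 0 0.6 0 0 0; 1 0 0 0.6 0 0 0;1 0 0 0.6 0 0 0"

```text
clock: 13.6
position: [0.5073, 0.3449, 0.011]
ee_rot: [0.707, 0.707, 0.0, 0.0]
ft_force: [-0.2, -0.1, -0.7]
width: 0.0104
```

Request:
step_arm:
  series: "1 0 0 0.07 0 0 0; 1 0 0 0.12 0 0 0; 1 0 0 0.12 0 0 0"

```text
clock: 13.9
position: [0.5073, 0.3449, 0.0097]
ee_rot: [0.707, 0.707, 0.0, -0.0]
ft_force: [-0.0, -0.5, -1.1]
width: 0.0105
```

Request:
step_arm:
  series: "1 0 0 0.06 0 0 0; 1 0 0 0.1 0 0 0; 1 0 0 0.1 0 0 0"

```text
clock: 14.2
position: [0.5073, 0.3449, 0.0097]
ee_rot: [0.707, 0.707, 0.0, -0.0]
ft_force: [-6.9, -2.4, 18.8]
width: 0.0109
```

Request:
step_arm:
  series: "1 0 0 -0.05 0 0 0; -1 0 0 -0.05 0 0 0; -1 0 0 -0.05 0 0 0;-1 0 0 -0.05 0 0 0;-1 0 0 -0.05 0 0 0;-1 0 0 -0.05 0 0 0;-1 0 0 -0.05 0 0 0"

```text
clock: 14.9
position: [0.5073, 0.3449, 0.0092]
ee_rot: [0.707, 0.707, 0.0, 0.0]
ft_force: [-1.0, -0.1, 0.8]
width: 0.0855
```

Request:
step_arm:
  series: "-1 0 0 -3 0 0 0; -1 0 0 -8 0 0 0; -1 0 0 -13 0 0 0;-1 0 0 -18 0 0 0;-1 0 0 -18 0 0 0"

```text
clock: 15.4
position: [0.5096, 0.3457, 0.1953]
ee_rot: [0.707, 0.707, 0.004, 0.0]
ft_force: [0.6, 0.4, -0.9]
width: 0.0854
```

```bash
python3 shot.py wrist w6; python3 shot.py side s6
python3 - <<'E'
from h import *
im=cv2.imread("pics/s6.png")[:,:,::-1]
crop(im,200,120,340,290,4,"pics/s6c.png")
print(get_state()["q"])
E
```

```text
15.4 [0.50963946 0.34569278 0.19529951] -0.2090022343366729
15.45 [0.50833524 0.34560477 0.19220172] -0.20783949015597297
[-1.18490287  0.68130975  0.77422171  1.70082248 -0.55563256  0.99033259
 -0.20738863]
```

View pics/w6.png

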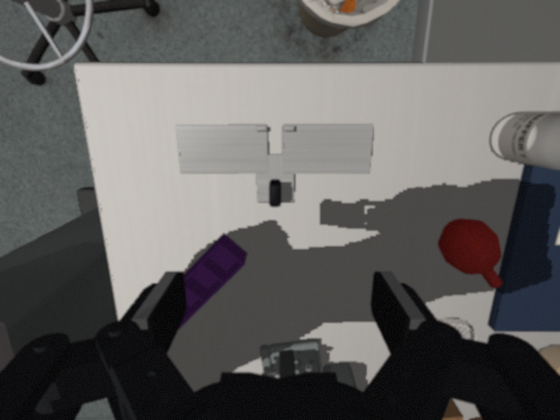

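View pics/s6c.png

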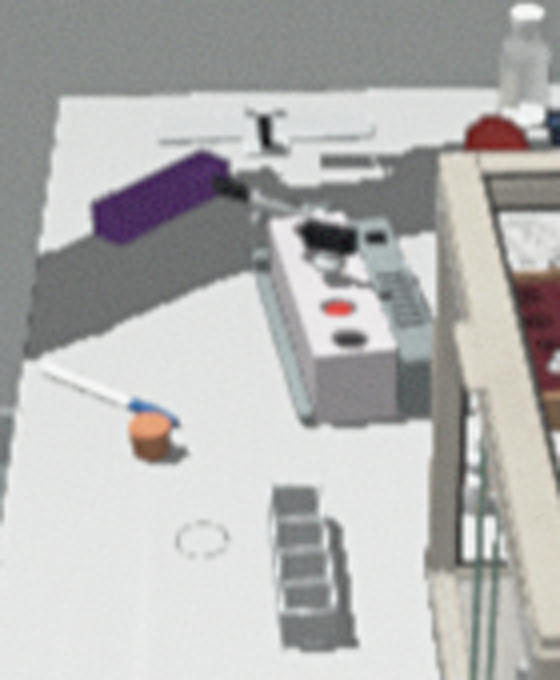

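Run:
```python
from h import *
move([.475,.121,.12],down(.125+np.pi/2))
```

```text
shift cm [-22.44  -3.26   6.98] rot deg [ 0.07 -0.09 -7.13]
```

Request:
step_arm:
  series: "1 -4 -0.5 1 0 0 -3; 1 -8 -1 2 0 0 -6; 1 -12 -2 3 0 0 -7.1; 1 -16 -2.5 4 0 0 -7.1; 1 -20 -3 5 0 0 -7.1; 1 -22.4 -3.3 6 0 0 -7.1; 1 -22.4 -3.3 7 0 0 -7.1;1 -22.4 -3.3 7 0 0 -7.1"

```text
clock: 16.3
position: [0.4734, 0.1206, 0.1177]
ee_rot: [0.662, 0.749, -0.001, -0.001]
ft_force: [-0.5, 0.7, 1.0]
width: 0.0003
```

```bash
python3 shot.py wrist w7; python3 shot.py top t7
python3 - <<'E'
from h import *
move([.476,.121,.095],down(.125+np.pi/2))
im=cv2.imread("pics/t7.png")[:,:,::-1]
crop(im,140,165,380,285,3.3,"pics/t7c.png")
E
```

```text
16.3 [0.47343934 0.1206155  0.11772034] 0.31697343483935864
16.35 [0.47386694 0.1212149  0.11837248] 0.31631268817745684
shift cm [-0.08  0.18  2.38] rot deg [-0.06  0.02 -0.01]
```

View pics/w7.png

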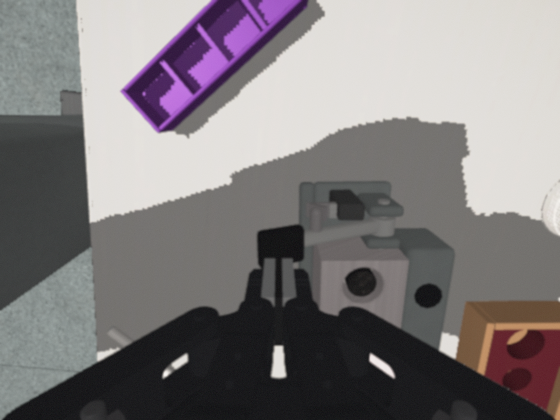

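View pics/t7c.png

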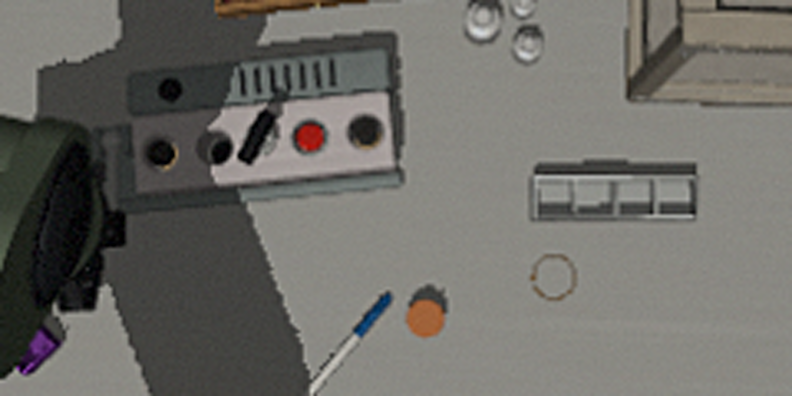

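Run:
```python
from h import *; import pickle
ci=pickle.load(open("pics/w7.pkl","rb"))
print(back(0,[(262,231),(303,227),(305,258),(280,246)],.087,ci), proj(0,[.473,.1206,.118],ci),proj(0,[.4777,.1208,.087],ci))
ci=pickle.load(open("pics/t7.pkl","rb"))
c=lambda a:[[140+x/3.3,165+y/3.3] for x,y in a]
print("tray",back(0,c([(532,163),(696,163),(697,219),(531,219)]),.03,ci))
```

```text
[[0.46201335 0.13094363 0.087     ]
 [0.48526295 0.13632375 0.087     ]
 [0.48930527 0.11702068 0.087     ]
 [0.47355163 0.12287063 0.087     ]] [[278.49405434 274.89006369]] [[286.52418703 250.00494482]]
tray [[ 0.54045261 -0.20983715  0.03      ]
 [ 0.5444125  -0.3429659   0.03      ]
 [ 0.49904375 -0.34452557  0.03      ]
 [ 0.49527019 -0.21017372  0.03      ]]
```

Request:
step_arm:
  series: "1 0.2 0.1 2.0 0 0 0; 1 0.2 0.1 3.0 0 0 0; 1 0.2 0 3.5 0 0 0; 1 0.2 -0.2 4.0 0 0 0; 1 0.2 -0.3 4.5 0 0 0; 1 0.2 -0.5 5.0 0 0 0; 1 0.2 -0.7 5.5 0 0 0; 1 0.2 -0.8 6 0 0 0"

```text
clock: 17.2
position: [0.4666, 0.122, 0.0593]
ee_rot: [0.662, 0.75, 0.001, 0.0]
ft_force: [0.5, 0.3, 9.1]
width: 0.0003
```

Request:
step_arm:
  series: "1 0 -0.1 0.4 0 0 0; 1 0 -0.2 0.8 0 0 0; 1 0 -0.3 1.2 0 0 0; 1 0 -0.35 1.5 0 0 0;1 0 -0.35 1.6 0 0 0;1 0 -0.35 1.6 0 0 0"

```text
clock: 17.8
position: [0.4635, 0.1215, 0.0434]
ee_rot: [0.662, 0.75, 0.001, 0.001]
ft_force: [2.3, 0.5, 7.2]
width: 0.0001
```

Request:
step_arm:
  series: "1 0 0 0.1 0 0 0; 1 0 0 0.2 0 0 0; 1 0 0 0.25 0 0 0; 1 0 0 0.25 0 0 0"

```text
clock: 18.2
position: [0.4635, 0.1215, 0.041]
ee_rot: [0.662, 0.75, 0.001, 0.001]
ft_force: [1.9, 0.5, 7.0]
width: 0.0002
```

Request:
step_arm:
  series: "1 0 0 0.1 0 0 0; 1 0 0 0.2 0 0 0; 1 0 0 0.25 0 0 0; 1 0 0 0.25 0 0 0"

```text
clock: 18.6
position: [0.4638, 0.1215, 0.0393]
ee_rot: [0.662, 0.749, 0.001, 0.001]
ft_force: [-2.9, -0.1, 32.0]
width: 0.0002
```

Request:
step_arm:
  series: "1 0 0 -0.2 0 0 0; 1 0 0 -0.5 0 0 0; 1 0 0 -1 0 0 0; 1 0 0 -2 0 0 0; 1 0 0 -4 0 0 0; -1 0 0 -8 0 0 0; -1 0 0 -12 0 0 0;-1 0 0 -16 0 0 0"

```text
clock: 19.4
position: [0.462, 0.1209, 0.1999]
ee_rot: [0.662, 0.749, -0.001, -0.0]
ft_force: [0.3, 0.5, 0.4]
width: 0.0428
```

```bash
python3 shot.py wrist w8; python3 shot.py top t8;python3 shot.py side s8
python3 - <<'E'
from h import *
print(get_state()["q"],get_state()["position"])
im=cv2.imread("pics/s8.png")[:,:,::-1]
crop(im,230,160,330,290,4.5,"pics/s8c.png")
im=cv2.imread("pics/t8.png")[:,:,::-1]
crop(im,140,165,380,285,3.3,"pics/t8c.png")
E
```

```text
19.4 [0.46197852 0.12090702 0.19994781] 0.19885988091552376
19.45 [0.46419842 0.12090021 0.20488037] 0.19483434384441645
19.5 [0.4640677  0.12164337 0.2023099 ] 0.1990293834923398
[-0.99131804  0.44565682  0.81428538  2.03740455 -0.43915793  0.83383963
  0.20093108] [0.46317783 0.12189675 0.20023124]
```

View pics/w8.png

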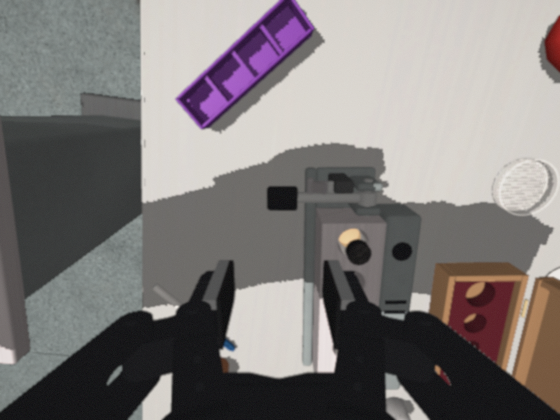

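View pics/s8c.png

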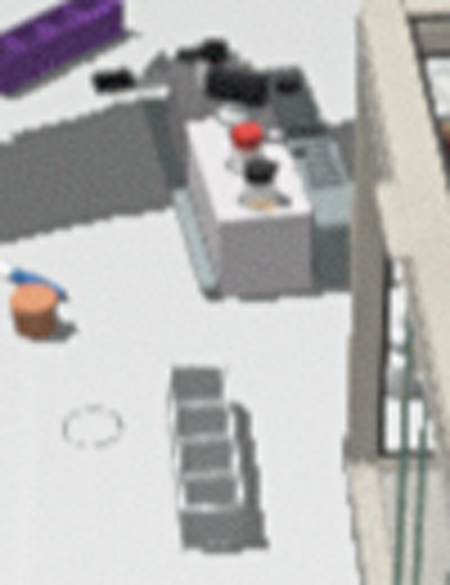

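View pics/t8c.png

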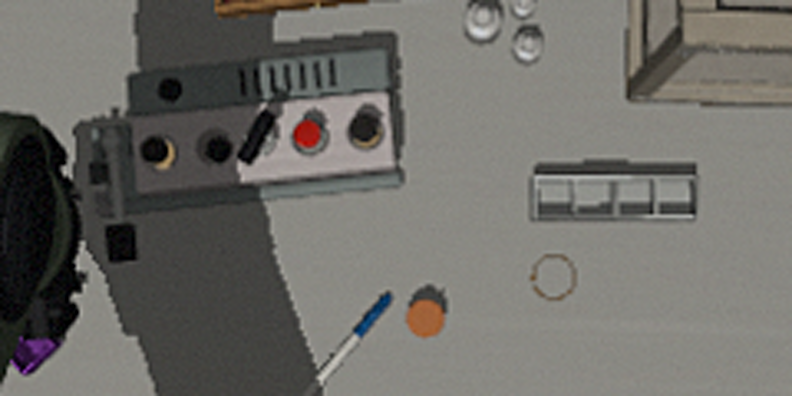

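Run:
```python
from h import *; import pickle
ci=pickle.load(open("pics/w8.pkl","rb"))
print(back(0,[(359,252)],.089,ci))
ci=pickle.load(open("pics/t8.pkl","rb"))
c=lambda a:[[140+x/3.3,165+y/3.3] for x,y in a]
print(back(0,c([(154,150),(307,134),(364,127)]),.089,ci))
o=np.array([.5475,.0062,0]);M=R.from_euler("z",.125)
for y in (.082,-.038,-.082): print(o+M.apply([0,y,.089]))
move([.45,-.25,.27],down(np.pi/2))
```

```text
[[0.53534485 0.09162129 0.089     ]]
[[ 0.53668807  0.08512715  0.089     ]
 [ 0.5526638  -0.03284228  0.089     ]
 [ 0.55940351 -0.07653393  0.089     ]]
[0.53727667 0.08756021 0.089     ]
[ 0.55223764 -0.03150351  0.089     ]
[ 0.55772333 -0.07516021  0.089     ]
shift cm [-36.73  -5.91  -7.06] rot deg [ 0.16 -0.11  7.14]
```

Request:
step_arm:
  series: "-1 -4 0.5 -3 0 0 1; -1 -8 1 -5 0 0 2; -1 -13 1 -5 0 0 3; -1 -18 1 -5 0 0 4; -1 -23 1 -5 0 0 5; -1 -28 1 -5 0 0 6; -1 -33 1 -5 0 0 7; -1 -38 1 -5 0 0 7"

```text
clock: 20.35
position: [0.519, -0.2561, 0.2472]
ee_rot: [0.707, 0.708, -0.0, -0.001]
ft_force: [0.4, -0.1, 1.0]
width: 0.0853
```

Request:
step_arm:
  series: "-1 -3 0 0 0 0 0; -1 -3 0 0 0 0 0;-1 -3 0 0 0 0 0;-1 -3 0 0 0 0 0"

```text
clock: 20.75
position: [0.5196, -0.2832, 0.2476]
ee_rot: [0.706, 0.708, -0.0, -0.001]
ft_force: [0.1, -0.0, 0.1]
width: 0.0855
```

```bash
python3 shot.py wrist w9; python3 shot.py top t9
python3 - <<'E'
from h import *
print(get_state()["q"])
im=cv2.imread("pics/t9.png")[:,:,::-1]
crop(im,140,165,380,285,3.3,"pics/t9c.png")
E
```

```text
20.75 [ 0.51959261 -0.2832193   0.24761532] 0.8329984346878788
20.8 [ 0.51981317 -0.2830464   0.24785089] 0.8330324478790738
[-0.13356158  0.57954161  0.81176498  1.69982656 -0.47076118  1.06918021
  0.83311089]
```

View pics/w9.png

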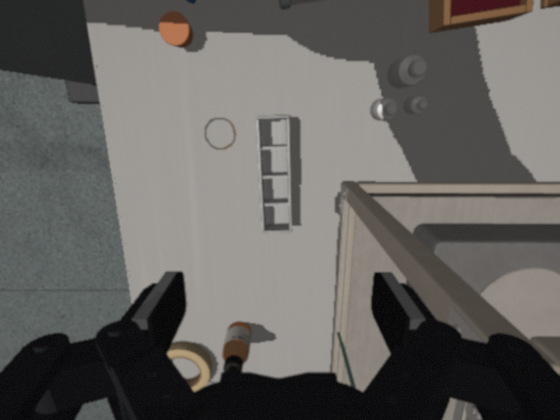

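View pics/t9c.png

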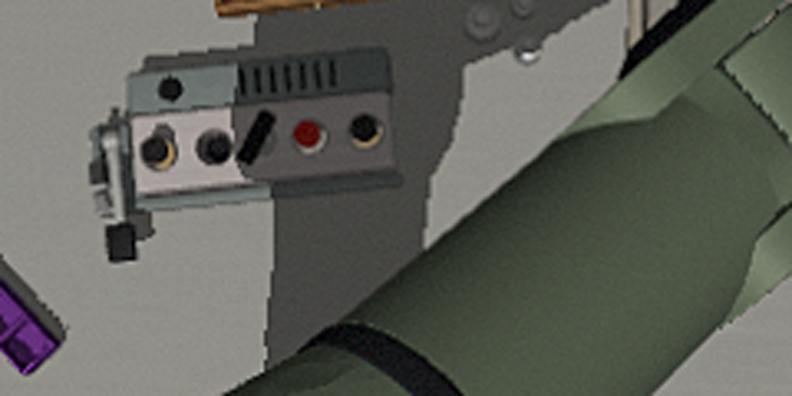

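Run:
```python
from h import *; import pickle
im=cv2.imread("pics/w9.png")[:,:,::-1]
crop(im,240,100,320,250,4,"pics/w9c.png")
ci=pickle.load(open("pics/w9.pkl","rb"))
print(back(0,[(347,245),(347,190)],.0,ci))
```

```text
[[ 0.60983961 -0.37284081  0.        ]
 [ 0.60485174 -0.29834129  0.        ]]
```

View pics/w9c.png

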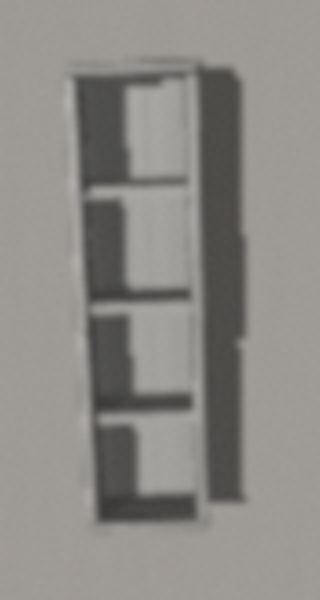

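```bash
cat > tray.py <<'E'
from h import *; import pickle
ci=pickle.load(open("pics/w9.pkl","rb"))
c=lambda a:[[240+x/4,100+y/4] for x,y in a]
P=back(0,c([(68,70),(199,66),(207,522),(86,522)]),.03,ci);print(P)
print([np.linalg.norm(P[i]-P[i-1]) for i in range(4)])
m=P.mean(0); d=(P[0]+P[1]-P[2]-P[3])/2; print(m,d,np.arctan2(d[1],d[0]))
u=d/np.linalg.norm(d)
for k in (49.5,16.5,-16.5,-49.5): 
    q=m+u*k/1000; print(k,q, proj(0,q,ci)*4-np.array([960,400]))
ct=pickle.load(open("pics/t8.pkl","rb")); print(proj(0,m,ct)*3.3-np.array([140,165])*3.3)
E
python3 tray.py
```

```text
[[ 0.49565642 -0.21127607  0.03      ]
 [ 0.53101577 -0.21015786  0.03      ]
 [ 0.53517176 -0.34136721  0.03      ]
 [ 0.4987584  -0.34146922  0.03      ]]
[np.float64(0.13023009611404132), np.float64(0.035377024598223776), np.float64(0.13127515328032677), np.float64(0.036413498102362815)]
[ 0.51515059 -0.27606759  0.03      ] [-0.00362899  0.13070125  0.        ] 1.5985546945747138
49.5 [ 0.51377672 -0.22658666  0.03      ] [[135.21039141 128.68960357]]
16.5 [ 0.51469263 -0.25957395  0.03      ] [[138.67955605 249.51162871]]
-16.5 [ 0.51560854 -0.29256123  0.03      ] [[141.9573397  363.72797617]]
-49.5 [ 0.51652445 -0.32554852  0.03      ] [[145.06100275 471.93064149]]
[[613.16818891 196.70118881]]
```

Run:
```python
from h import *
move([.5577,-.0752,.16],down(1.65))
```

```text
shift cm [20.77  3.85  8.81] rot deg [-0.01 -0.04 -4.33]
```

Request:
step_arm:
  series: "0 4 1 0 0 0 -1; 0 8 2 0 0 0 -2; 0 13 3 2 0 0 -3; 0 18 3.5 4 0 0 -4.3; 0 20.8 3.8 7 0 0 -4.3; 0 20.8 3.8 8.8 0 0 -4.3; 0 20.8 3.8 8.8 0 0 -4.3; 0 20.8 3.8 8.8 0 0 -4.3"

```text
clock: 21.65
position: [0.5573, -0.0767, 0.161]
ee_rot: [0.679, 0.734, -0.0, 0.0]
ft_force: [0.3, 1.0, 0.2]
width: 0.0425
```

```bash
python3 shot.py wrist w10
python3 - <<'E'
from h import *
print(get_state()["width"])
move([.5577,-.0752,.066],down(1.65))
E
```

```text
21.65 [ 0.5572712  -0.07667995  0.16096102] 0.6169130019128245
0.042671779255150546
shift cm [0.19 0.02 9.54] rot deg [ 0.07  0.03 -0.17]
```

View pics/w10.png

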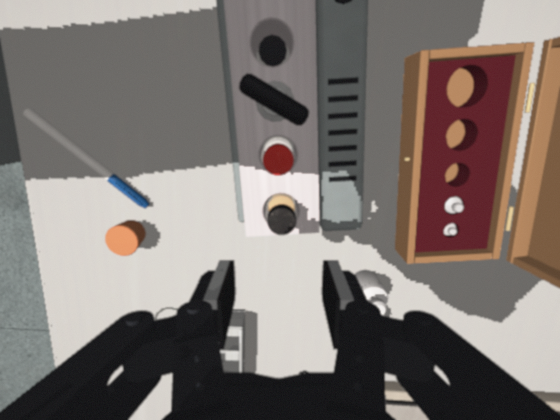

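Run:
```python
from h import *; import pickle
ci=pickle.load(open("pics/w10.pkl","rb"))
print(back(0,[(281,219),(278,158)],.089,ci), proj(0,[.5577,-.0752,.089],ci))
```

```text
[[ 0.55826602 -0.07143685  0.089     ]
 [ 0.55287122 -0.02869795  0.089     ]] [[279.79232195 223.93123453]]
```

```bash
python3 shot.py wrist w11
python3 - <<'E'
from h import *; import pickle
im=cv2.imread("pics/w11.png")[:,:,::-1]
crop(im,230,130,330,250,5,"pics/w11c.png")
ci=pickle.load(open("pics/w11.pkl","rb"))
# vial cap top predicted circles
for y0 in (.0062,.0075,.009):
  o=np.array([.5475,y0,0]);M=R.from_euler("z",.125)
  print(y0,[np.round((proj(0,o+M.apply([0,y,.089]),ci)-[230,130])*5,1) for y in(-.038,-.082)])
E
```

```text
21.7 [ 0.55754129 -0.07706018  0.161384  ] 0.6169004993526884
0.0062 [array([[231.2, 157. ]]), array([[247. , 465.6]])]
0.0075 [array([[231.9, 147.3]]), array([[247.7, 457. ]])]
0.009 [array([[232.7, 136.1]]), array([[248.5, 447.1]])]
```

View pics/w11c.png

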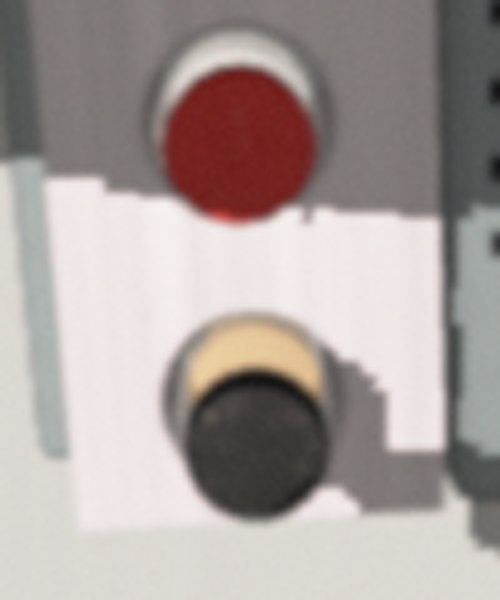

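Run:
```python
from h import *
move([.5587,-.0736,.066],down(1.65))
```

```text
shift cm [0.35 0.12 9.55] rot deg [ 0.09  0.02 -0.19]
```

Request:
step_arm:
  series: "0 0.35 0.1 3 0 0 0; 0 0.35 0.1 6 0 0 0; 0 0.35 0.1 8.5 0 0 0; 0 0.35 0.1 9.5 0 0 0; 0 0.35 0.1 9.5 0 0 0; 1 0.35 0.1 9.5 0 0 0; 1 0.35 0.1 9.5 0 0 0; 1 0.35 0.1 9.5 0 0 0"
  grip_force: 25

```text
clock: 22.55
position: [0.5587, -0.0729, 0.0664]
ee_rot: [0.679, 0.734, 0.001, 0.001]
ft_force: [-0.6, -0.7, 4.4]
width: 0.0237
```

Request:
step_arm:
  series: "1 0 0 0 0 0 0; 1 0 0 0 0 0 0; 1 0 0 0 0 0 0"

```text
clock: 22.85
position: [0.5587, -0.073, 0.0661]
ee_rot: [0.679, 0.734, 0.0, 0.001]
ft_force: [0.9, -1.4, 8.7]
width: 0.0237
```

Request:
step_arm:
  series: "1 0 0 -1 0 0 0; 1 0 0 -3 0 0 0; 1 0 0 -6 0 0 0; 1 0 0 -9 0 0 0; 1 0 0 -9 0 0 0; 1 0 0 -9 0 0 0"

```text
clock: 23.45
position: [0.5581, -0.0724, 0.156]
ee_rot: [0.679, 0.734, 0.001, 0.0]
ft_force: [-0.6, 0.4, -0.9]
width: 0.0237
```

```bash
python3 shot.py wrist w12
python3 - <<'E'
from h import *
print(get_state()["width"])
move([.5155,-.2926,.13],down(1.5986))
E
```

```text
23.45 [ 0.55813853 -0.07241679  0.1559522 ] 0.6173429888161159
0.02361801742062573
shift cm [-21.63  -5.92   2.51] rot deg [-0.01 -0.02  2.84]
```

View pics/w12.png

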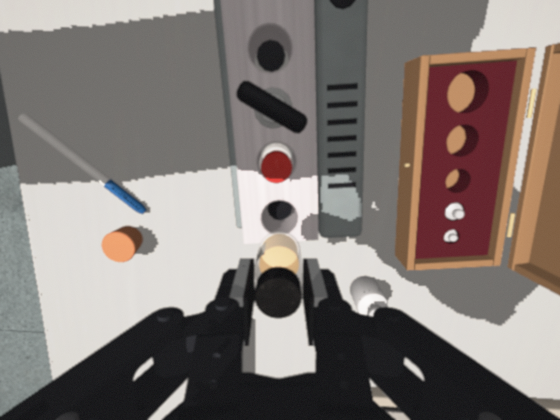

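Run:
```python
from h import *; import pickle
ci=pickle.load(open("pics/w12.pkl","rb"))
print(back(0,[(278,293)],.179,ci))
im=cv2.imread("pics/w12.png")[:,:,::-1]
crop(im,230,220,330,330,5,"pics/w12c.png")
```

```text
[[ 0.55713327 -0.06874902  0.179     ]]
```

View pics/w12c.png

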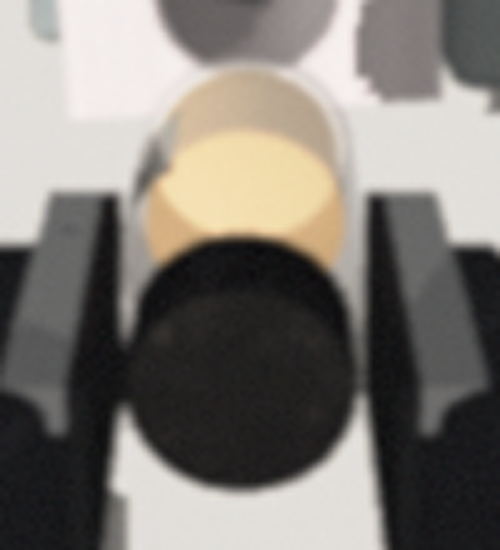

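Run:
```python
from h import *; import pickle
ci=pickle.load(open("pics/w12.pkl","rb"))
print(back(0,[(278.6,297.4)],.179,ci),proj(0,[.5581,-.0724,.179],ci))
```

```text
[[ 0.55755447 -0.07086878  0.179     ]] [[279.58859326 300.59077235]]
```

Request:
step_arm:
  series: "1 -4 -1 0 0 0 0; 1 -8 -2 0 0 0 1; 1 -13 -3 0 0 0 2; 1 -18 -5 0 0 0 2.8; 1 -21.8 -5.9 0.5 0 0 2.8; 1 -21.8 -5.9 2 0 0 2.8; 1 -21.8 -5.9 4 0 0 2.8; 1 -21.8 -5.9 6 0 0 2.8"

```text
clock: 24.3
position: [0.5153, -0.2947, 0.0936]
ee_rot: [0.697, 0.717, -0.0, -0.001]
ft_force: [0.3, 0.1, 0.4]
width: 0.0236
```

Request:
step_arm:
  series: "1 0 0 0 0 0 0; 1 0 0 0 0 0 0"

```text
clock: 24.5
position: [0.5155, -0.2947, 0.0951]
ee_rot: [0.697, 0.717, -0.0, -0.001]
ft_force: [0.7, 0.3, 0.6]
width: 0.0238
```

```bash
python3 shot.py wrist w13;  python3 shot.py side s13
python3 - <<'E'
from h import *
print(get_state()["width"],get_state()["q"])
move([.5161,-.2941,.036],down(1.5986))
im=cv2.imread("pics/w13.png")[:,:,::-1]
crop(im,200,130,360,330,3,"pics/w13c.png")
im=cv2.imread("pics/s13.png")[:,:,::-1]
crop(im,220,200,320,300,5,"pics/s13c.png")
E
```

```text
24.5 [ 0.51549701 -0.29470011  0.0950772 ] 0.9907228631059685
24.55 [ 0.51591333 -0.2948417   0.09566151] 0.9907174500486978
0.023666984125383636 [-0.00191979  0.7542471   0.64077258  1.8136538  -0.61857873  0.78340231
  0.99080298]
shift cm [ 0.08 -0.01  5.99] rot deg [0.03 0.03 0.02]
```

View pics/w13c.png

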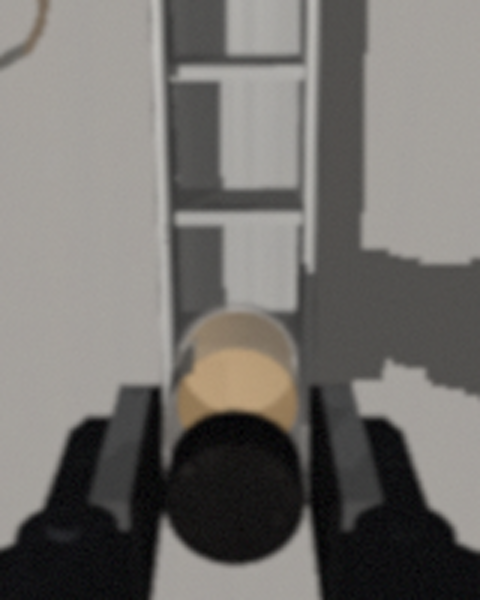

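View pics/s13c.png

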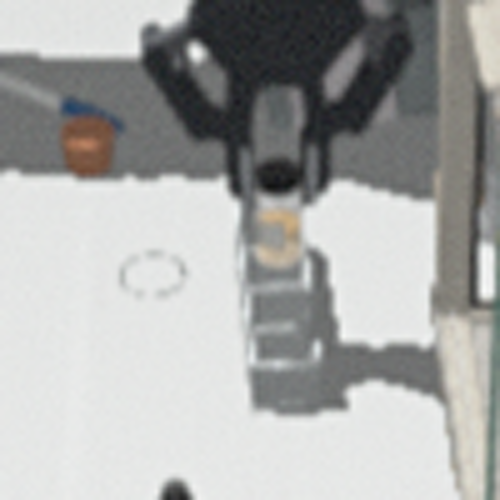

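Run:
```python
from h import *; import pickle
ci=pickle.load(open("pics/w13.pkl","rb"))
c=lambda a:[[200+x/3,130+y/3] for x,y in a]
print(back(0,c([(240,72),(240,217),(159,217),(316,217)]),.03,ci))
print("cap",back(0,c([(236,492)]),.118,ci))
```

```text
[[ 0.51453879 -0.24301028  0.03      ]
 [ 0.51547659 -0.2753249   0.03      ]
 [ 0.49724312 -0.27583122  0.03      ]
 [ 0.53257938 -0.27485126  0.03      ]]
cap [[ 0.51503892 -0.29153733  0.118     ]]
```

Request:
step_arm:
  series: "1 0.03 0.03 2 0 0 0; 1 0.03 0.03 3.5 0 0 0; 1 0.03 0.03 4.5 0 0 0; 1 0.03 0.03 5.1 0 0 0; 1 0.03 0.03 5.1 0 0 0"

```text
clock: 25.1
position: [0.5159, -0.2943, 0.0438]
ee_rot: [0.697, 0.717, -0.0, -0.0]
ft_force: [0.4, -0.5, 0.2]
width: 0.0239
```

Request:
step_arm:
  series: "1 0 0 0.5 0 0 0; 1 0 0 0.8 0 0 0; 1 0 0 0.9 0 0 0; 1 0 0 0.9 0 0 0"

```text
clock: 25.5
position: [0.5171, -0.2946, 0.0364]
ee_rot: [0.697, 0.717, 0.001, 0.001]
ft_force: [-1.1, 3.8, 16.4]
width: 0.0233
```

Request:
step_arm:
  series: "1 0 0 -0.08 0 0 0; 0 0 0 -0.08 0 0 0; 0 0 0 -0.08 0 0 0; 0 0 0 -0.08 0 0 0; 0 0 0 -0.08 0 0 0; 0 0 0 -3 0 0 0; 0 0 0 -7 0 0 0; 0 0 0 -12 0 0 0"

```text
clock: 26.3
position: [0.5153, -0.294, 0.1555]
ee_rot: [0.697, 0.717, -0.001, -0.001]
ft_force: [1.7, -0.1, 0.7]
width: 0.0429
```

```bash
python3 shot.py wrist w14;  python3 shot.py side s14
python3 - <<'E'
from h import *
move([.5532,-.0303,.15],down(1.65))
im=cv2.imread("pics/w14.png")[:,:,::-1]
crop(im,180,100,380,330,2.5,"pics/w14c.png")
im=cv2.imread("pics/s14.png")[:,:,::-1]
crop(im,220,200,320,300,5,"pics/s14c.png")
E
```

```text
26.3 [ 0.51530774 -0.29399216  0.15550467] 0.940263697254863
26.35 [ 0.51765501 -0.2964175   0.1636427 ] 0.9370837502437818
shift cm [26.47  4.25  1.01] rot deg [ 0.37  0.2  -2.96]
```

View pics/w14c.png

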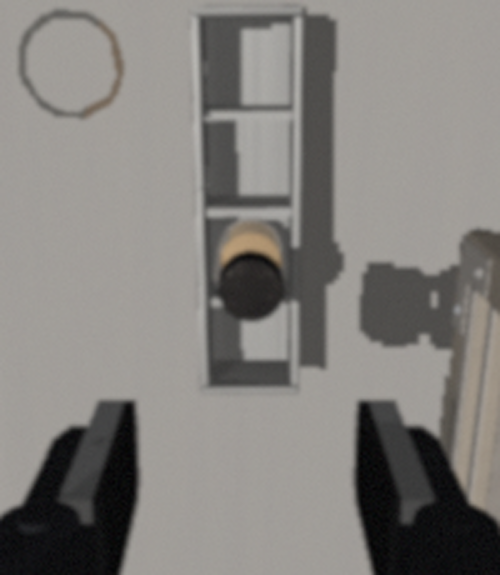

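View pics/s14c.png

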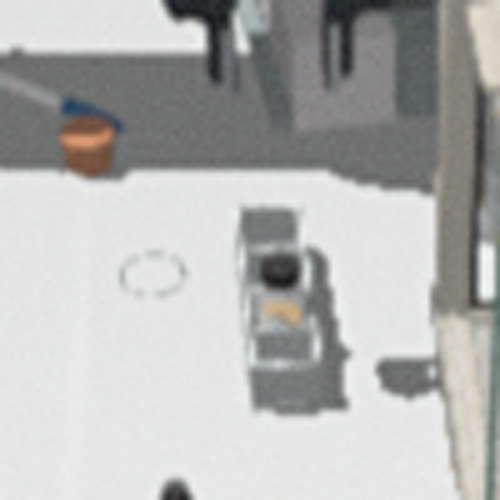

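Request:
step_arm:
  series: "0 4 0.5 0 0 0 0; 0 8 1 0 0 0 -1; 0 13 2 0 0 0 -2; 0 18 3 0 0 0 -3; 0 23 3.5 0 0 0 -3; 0 26.5 4.2 0 0 0 -3; 0 26.5 4.2 0 0 0 -3; 0 26.5 4.2 0.5 0 0 -3"

```text
clock: 27.2
position: [0.5511, -0.0276, 0.1504]
ee_rot: [0.677, 0.736, 0.0, 0.0]
ft_force: [0.1, -1.9, 0.1]
width: 0.0429
```

```bash
python3 shot.py wrist w15
python3 - <<'E'
from h import *
print(get_state()["width"])
move([.5530,-.0288,.066],down(1.65))
im=cv2.imread("pics/w15.png")[:,:,::-1]
crop(im,180,60,380,260,3,"pics/w15c.png")
E
```

```text
27.2 [ 0.55107439 -0.02764165  0.15038378] 0.5555394046729951
0.04251537264877386
shift cm [-0.03  0.26  8.34] rot deg [-0.02  0.03  0.08]
```

View pics/w15c.png

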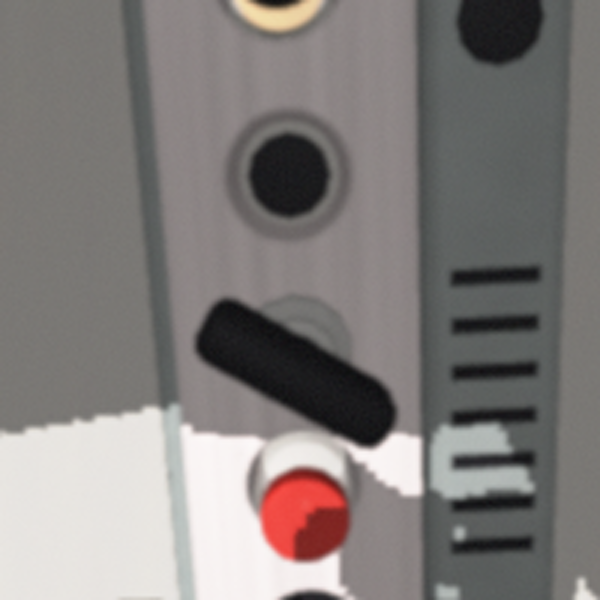

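Run:
```python
from h import *
im=cv2.imread("pics/w15.png")[:,:,::-1]
im2=cv2.imread("pics/w12.png")[:,:,::-1]
a=cv2.resize(im[80:290,230:330],None,fx=2.8,fy=2.8,interpolation=2)
b=cv2.resize(im2[20:230,230:330],None,fx=2.8,fy=2.8,interpolation=2)
cv2.imwrite("pics/cmp.png",np.hstack([a,b])[:,:,::-1])
```

```text
(no output)
```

View pics/cmp.png

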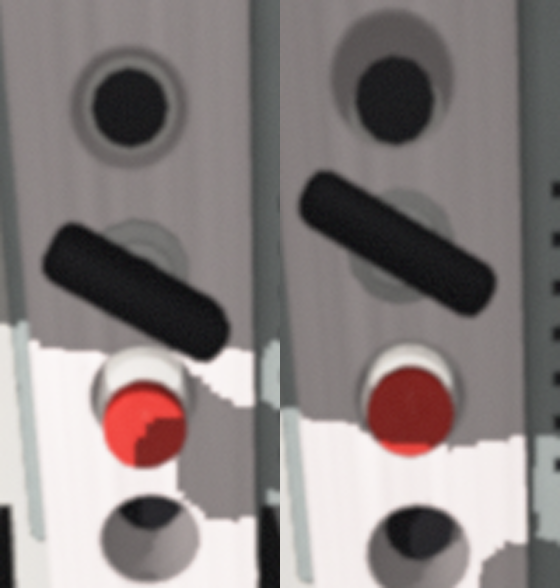

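Run:
```python
from h import *; import pickle
c15=pickle.load(open("pics/w15.pkl","rb"));c12=pickle.load(open("pics/w12.pkl","rb"))
o=np.array([.5485,.0078,0]);M=R.from_euler("z",.125)
print("obs w15",[230+130/2.8,80+107/2.8],"r",37/2.8," w12",[230+(395-280)/2.8,20+100/2.8],"r",39/2.8)
for z in (0,.006,.03,.06,.089):
  for n,ci in(("w15",c15),("w12",c12)):
    p=proj(0,o+M.apply([[0,.038,z],[.0105,.038,z],[0,.082,z],[0,-.082,z],[0,-.038,z]]),ci); print(n,z,p[0],"r",np.linalg.norm(p[1]-p[0]),p[3],p[4])
```

```text
obs w15 [276.42857142857144, 118.21428571428572] r 13.214285714285715  w12 [271.07142857142856, 55.714285714285715] r 13.928571428571429
w15 0 [277.33821464 116.71296497] r 11.967528307691648 [282.66056147 243.05195645] [280.85625977 200.2569658 ]
w12 0 [272.56599547  61.14560533] r 12.348879754573064 [279.21025337 197.62500353] [276.96735154 151.57294874]
w15 0.006 [277.32379457 116.81001301] r 12.216366545696953 [282.74566951 245.45700377] [280.91043105 201.94716384]
w12 0.006 [272.45123451  60.04717858] r 12.61414537314577 [279.23476913 199.23387311] [276.94873954 152.34783568]
w15 0.03 [277.25957712 117.24219778] r 13.32459003129898 [283.11997336 256.03268815] [281.14965126 209.41024076]
w12 0.03 [271.93825719  55.13689334] r 13.799935500912415 [279.34284896 206.32605888] [276.86631733 155.77917657]
w15 0.06 [277.16083651 117.90671463] r 15.02879304841533 [283.6809589  271.87782107] [281.51116843 220.68610139]
w12 0.06 [271.14335729  47.52685601] r 15.637616487192101 [279.50562163 217.00517633] [276.74104175 160.99392647]
w15 0.089 [277.03801031 118.73330969] r 17.149042928503995 [284.35538971 290.9191526 ] [281.95056338 234.38682789]
w12 0.089 [270.14397372  37.95719592] r 17.948385416980198 [279.70255296 229.92213862] [276.58761903 167.37929839]
```

Request:
step_arm:
  series: "0 0.05 0.2 3 0 0 0; 0 0.05 0.2 6 0 0 0; 0 0.05 0.2 8 0 0 0; 0 0.05 0.2 8.4 0 0 0; 0 0.05 0.2 8.4 0 0 0; 1 0.05 0.2 8.4 0 0 0; 1 0.05 0.2 8.4 0 0 0; 1 0.05 0.2 8.4 0 0 0"
  grip_force: 25

```text
clock: 28.05
position: [0.5532, -0.0278, 0.0671]
ee_rot: [0.678, 0.735, 0.0, 0.001]
ft_force: [-0.0, -2.4, 4.7]
width: 0.0234
```

Request:
step_arm:
  series: "1 0 0 0 0 0 0; 1 0 0 0 0 0 0;1 0 0 -1 0 0 0; 1 0 0 -3 0 0 0; 1 0 0 -6 0 0 0; 1 0 0 -9 0 0 0; 1 0 0 -9 0 0 0; 1 0 0 -9 0 0 0"

```text
clock: 28.85
position: [0.5529, -0.0271, 0.157]
ee_rot: [0.678, 0.735, 0.001, 0.0]
ft_force: [-0.0, 0.4, -1.0]
width: 0.0239
```

Run:
```python
from h import *
print(get_state()["width"])
move([.5148,-.2614,.095],down(1.5986))
```

```text
0.02393548462763593
shift cm [-23.04  -5.7    6.18] rot deg [ 0.07 -0.03  3.05]
```

Request:
step_arm:
  series: "1 -4 -1 0 0 0 0; 1 -8 -2 0 0 0 1; 1 -13 -3 0 0 0 2; 1 -18 -5 0 0 0 3; 1 -23 -5.7 0.5 0 0 3; 1 -23 -5.7 3 0 0 3; 1 -23 -5.7 6 0 0 3; 1 -23 -5.7 6 0 0 3"

```text
clock: 29.65
position: [0.5122, -0.2607, 0.0928]
ee_rot: [0.697, 0.717, -0.001, -0.003]
ft_force: [-0.2, -0.5, -0.4]
width: 0.024
```

Request:
step_arm:
  series: "1 0 0 0 0 0 0; 1 0 0 0 0 0 0"

```text
clock: 29.85
position: [0.5149, -0.2614, 0.0974]
ee_rot: [0.697, 0.717, 0.0, 0.0]
ft_force: [0.7, 0.7, 0.1]
width: 0.0237
```

```bash
python3 shot.py wrist w16
python3 - <<'E'
from h import *
move([.5148,-.2614,.095],down(1.5986))
im=cv2.imread("pics/w16.png")[:,:,::-1]
crop(im,200,130,360,330,3,"pics/w16c.png")
E
```

```text
29.85 [ 0.51485268 -0.26140464  0.09735829] 0.9553702918749356
shift cm [-0.   -0.02  0.24] rot deg [0.08 0.03 0.05]
```

View pics/w16c.png

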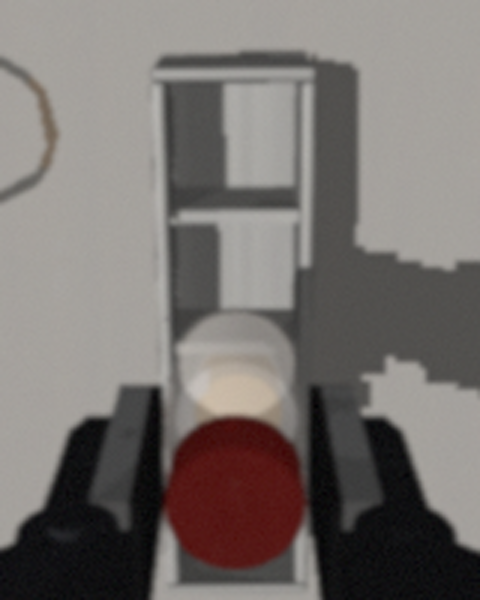

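Run:
```python
from h import *; import pickle
ci=pickle.load(open("pics/w16.pkl","rb"))
c=lambda a:[[200+x/3,130+y/3] for x,y in a]
print(back(0,c([(240,216),(157,216),(314,216)]),.03,ci))
print("cap",back(0,c([(236,497)]),.1205,ci))
```

```text
[[ 0.51497097 -0.24250754  0.03      ]
 [ 0.49609229 -0.24303517  0.03      ]
 [ 0.5318038  -0.2420384   0.03      ]]
cap [[ 0.51434806 -0.25894179  0.1205    ]]
```

Request:
step_arm:
  series: "1 0 0 2 0 0 0; 1 0 0 3.5 0 0 0; 1 0 0 4.7 0 0 0; 1 0 0 5.4 0 0 0; 1 0 0 5.4 0 0 0"

```text
clock: 30.4
position: [0.514, -0.2611, 0.0416]
ee_rot: [0.697, 0.717, -0.0, -0.001]
ft_force: [0.2, 1.0, -0.7]
width: 0.0241
```

Request:
step_arm:
  series: "1 0 0 0.3 0 0 0; 1 0 0 0.6 0 0 0; 1 0 0 0.7 0 0 0"

```text
clock: 30.7
position: [0.5145, -0.2612, 0.0352]
ee_rot: [0.697, 0.717, 0.0, -0.0]
ft_force: [-0.1, 2.8, 2.3]
width: 0.0238
```

Request:
step_arm:
  series: "1 0 0 0.04 0 0 0; 0 0 0 0 0 0 0; 0 0 0 0 0 0 0; 0 0 0 0 0 0 0; 0 0 0 0 0 0 0; 0 0 0 -3 0 0 0; 0 0 0 -7 0 0 0; 0 0 0 -12 0 0 0"

```text
clock: 31.5
position: [0.5135, -0.2613, 0.1557]
ee_rot: [0.697, 0.717, -0.001, -0.001]
ft_force: [0.8, 0.5, 1.9]
width: 0.0425
```

```bash
python3 shot.py wrist w17
python3 - <<'E'
from h import *
move([.5383,.0905,.15],down(1.65))
im=cv2.imread("pics/w17.png")[:,:,::-1]
crop(im,180,100,380,330,2.5,"pics/w17c.png")
E
```

```text
31.5 [ 0.51347487 -0.26127153  0.15570129] 0.9022684292510994
shift cm [35.33  3.18  1.27] rot deg [ 0.33  0.18 -3.02]
```

View pics/w17c.png

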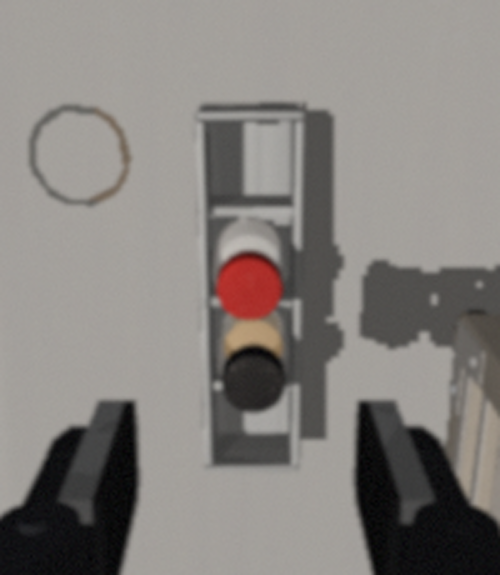

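Request:
step_arm:
  series: "0 5 0.5 -1 0 0 0; 0 10 1 -1 0 0 -1; 0 15 1.5 -1 0 0 -2; 0 20 2 -1 0 0 -3; 0 25 2.5 -1 0 0 -3; 0 30 3 -1 0 0 -3; 0 35 3.2 -1 0 0 -3; 0 35.3 3.2 0 0 0 -3"

```text
clock: 32.35
position: [0.5367, 0.0991, 0.1552]
ee_rot: [0.675, 0.738, 0.001, -0.0]
ft_force: [0.5, 0.1, 0.2]
width: 0.0424
```

Request:
step_arm:
  series: "0 0 0 0 0 0 0; 0 0 0 0 0 0 0"

```text
clock: 32.55
position: [0.5364, 0.091, 0.1554]
ee_rot: [0.679, 0.735, -0.0, 0.0]
ft_force: [-0.4, -0.8, 0.7]
width: 0.0427
```

```bash
python3 shot.py wrist w18
python3 - <<'E'
from h import *; import pickle
print(get_state()["width"])
move([.5383,.0905,.066],down(1.65))
ci=pickle.load(open("pics/w18.pkl","rb"))
print(proj(0,[.5383,.0905,.089],ci))
im=cv2.imread("pics/w18.png")[:,:,::-1]
crop(im,180,160,380,320,3.5,"pics/w18c.png")
E
```

```text
32.55 [0.53641573 0.0909963  0.15540358] 0.34448435076725226
0.04280199042753398
shift cm [-0.02  0.17  8.96] rot deg [ 0.02  0.03 -0.05]
[[281.75077751 229.34747237]]
```

View pics/w18c.png

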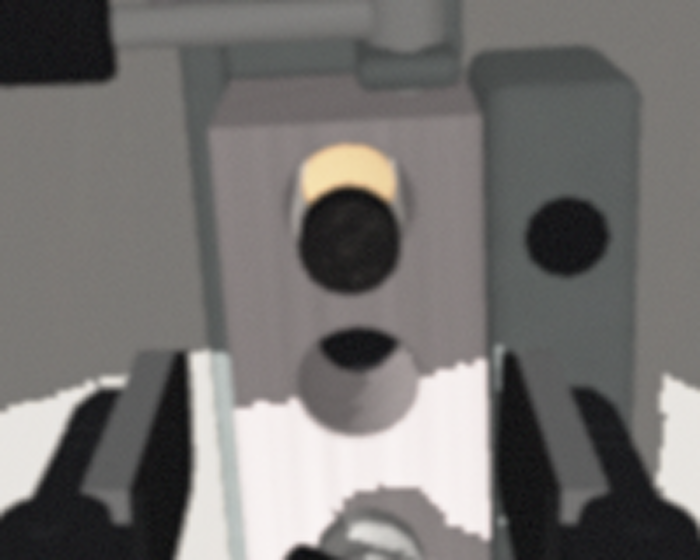

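Request:
step_arm:
  series: "0 0 0.1 3 0 0 0; 0 0 0.1 6 0 0 0; 0 0 0.1 8 0 0 0; 0 0 0.1 8.9 0 0 0; 0 0 0.1 8.9 0 0 0; 1 0 0.1 8.9 0 0 0; 1 0 0.1 8.9 0 0 0; 1 0 0.1 8.9 0 0 0"
  grip_force: 25

```text
clock: 33.4
position: [0.538, 0.0924, 0.0671]
ee_rot: [0.678, 0.735, 0.001, 0.0]
ft_force: [1.1, -1.9, 2.1]
width: 0.0235
```

Request:
step_arm:
  series: "1 0 0 0 0 0 0; 1 0 0 0 0 0 0;1 0 0 -1 0 0 0; 1 0 0 -3 0 0 0; 1 0 0 -6 0 0 0; 1 0 0 -10 0 0 0; 1 0 0 -10 0 0 0; 1 0 0 -10 0 0 0"

```text
clock: 34.2
position: [0.5375, 0.0929, 0.1672]
ee_rot: [0.678, 0.735, 0.001, 0.0]
ft_force: [0.9, 0.0, 0.1]
width: 0.0236
```

```bash
python3 shot.py side s19
python3 - <<'E'
from h import *
print(get_state()["width"])
move([.5142,-.2282,.095],down(1.5986))
im=cv2.imread("pics/s19.png")[:,:,::-1]
crop(im,200,120,340,300,3.3,"pics/s19c.png")
E
```

```text
34.2 [0.53748903 0.09288791 0.16716334] 0.33357218918530784
0.02343069036800305
shift cm [-31.81  -4.88   7.12] rot deg [-0.02 -0.03  3.05]
```

View pics/s19c.png

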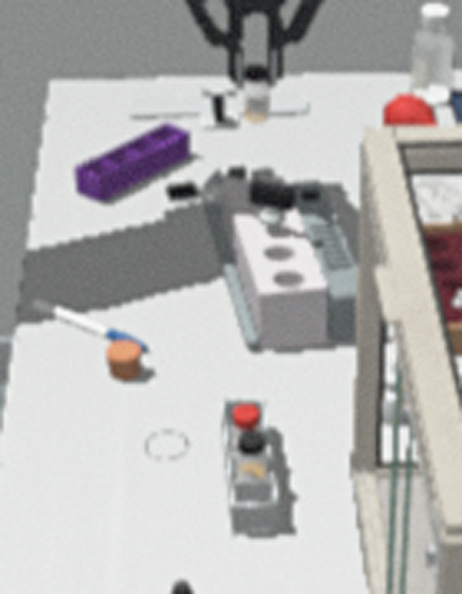

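Request:
step_arm:
  series: "1 -3 -0.3 -2 0 0 0; 1 -8 -1 -2 0 0 0; 1 -13 -2 -2 0 0 0; 1 -18 -3 -2 0 0 1; 1 -23 -4 -2 0 0 2; 1 -28 -4.9 -1 0 0 3; 1 -31.8 -4.9 0 0 0 3; 1 -31.8 -4.9 1 0 0 3"

```text
clock: 35.05
position: [0.5123, -0.2346, 0.1554]
ee_rot: [0.7, 0.714, -0.001, 0.0]
ft_force: [0.2, 0.9, -1.0]
width: 0.0235
```

Run:
```python
from h import *
move([.5142,-.2282,.097],down(1.5986))
```

```text
shift cm [0.65 0.21 5.83] rot deg [-0.06  0.13 -0.4 ]
```

Request:
step_arm:
  series: "1 0 0 0 0 0 0; 1 0 0 2 0 0 0; 1 0 0 4 0 0 0; 1 0 0 5.8 0 0 0; 1 0 0 5.8 0 0 0; 1 0 0 5.8 0 0 0"

```text
clock: 35.65
position: [0.5143, -0.2277, 0.0986]
ee_rot: [0.697, 0.717, -0.0, -0.0]
ft_force: [-0.5, 0.1, 1.0]
width: 0.0239
```

```bash
python3 shot.py wrist w20
python3 - <<'E'
from h import *
move([.5142,-.2282,.097],down(1.5986))
im=cv2.imread("pics/w20.png")[:,:,::-1]
crop(im,200,130,360,330,3,"pics/w20c.png")
E
```

```text
35.65 [ 0.51428233 -0.22767031  0.09857195] 0.9176619589687093
shift cm [-0.02 -0.03  0.2 ] rot deg [0.02 0.   0.06]
```

View pics/w20c.png

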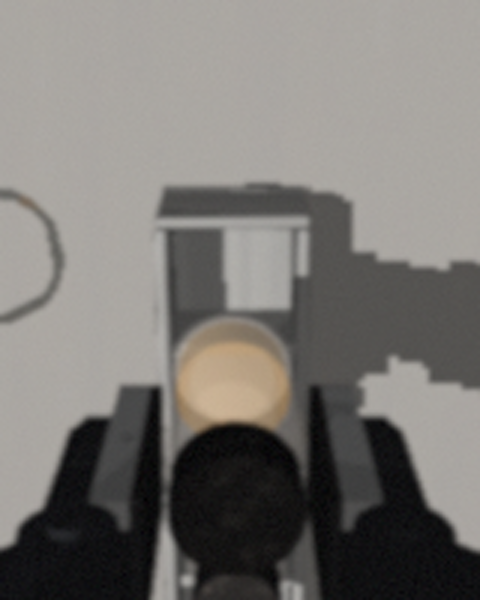

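Run:
```python
from h import *; import pickle
ci=pickle.load(open("pics/w20.pkl","rb"))
c=lambda a:[[200+x/3,130+y/3] for x,y in a]
print(back(0,c([(240,221),(157,221),(312,221)]),.03,ci))
print("cap",back(0,c([(238,504)]),.1215,ci))
```

```text
[[ 0.51434093 -0.21027749  0.03      ]
 [ 0.49531619 -0.21082852  0.03      ]
 [ 0.53084152 -0.20980065  0.03      ]]
cap [[ 0.51413418 -0.22652992  0.1215    ]]
```

Request:
step_arm:
  series: "1 0 -0.05 2 0 0 0; 1 0 -0.05 3.5 0 0 0; 1 0 -0.05 4.7 0 0 0; 1 0 -0.05 5.5 0 0 0; 1 0 -0.05 5.5 0 0 0"

```text
clock: 36.2
position: [0.5139, -0.2281, 0.0431]
ee_rot: [0.697, 0.717, 0.0, -0.0]
ft_force: [0.1, 3.5, 4.9]
width: 0.024
```

Request:
step_arm:
  series: "1 0 0 0.3 0 0 0; 1 0 0 0.6 0 0 0; 1 0 0 0.7 0 0 0"

```text
clock: 36.5
position: [0.5139, -0.2279, 0.0363]
ee_rot: [0.697, 0.717, 0.0, -0.0]
ft_force: [0.4, 2.6, 1.1]
width: 0.0236
```

Request:
step_arm:
  series: "1 0 0 0.08 0 0 0; 1 0 0 0.12 0 0 0; 0 0 0 0.06 0 0 0; 0 0 0 0.06 0 0 0; 0 0 0 0.06 0 0 0;  0 0 0 -2 0 0 0; 0 0 0 -6 0 0 0; 0 0 0 -12 0 0 0"

```text
clock: 37.3
position: [0.5126, -0.2285, 0.1465]
ee_rot: [0.697, 0.717, -0.001, -0.001]
ft_force: [1.7, 0.7, 1.2]
width: 0.0428
```

Request:
step_arm:
  series: "0 0 -3 -2 0 0 0; 0 -4 -6 -3 0 0 0;0 -4 -10 -3 0 0 0; 0 -4 -10 -3 0 0 0; 0 -4 -10 -3 0 0 0; 0 -4 -10 -3 0 0 0"

```text
clock: 37.9
position: [0.4156, -0.2711, 0.1762]
ee_rot: [0.697, 0.717, 0.0, 0.0]
ft_force: [1.0, 0.6, -0.1]
width: 0.0429
```

```bash
python3 shot.py wrist w21; python3 shot.py side s21; python3 shot.py top t21
python3 - <<'E'
from h import *
im=cv2.imread("pics/s21.png")[:,:,::-1]
crop(im,200,120,340,300,3.3,"pics/s21c.png")
E
```

```text
37.9 [ 0.4155839  -0.27114558  0.17624957] 0.9942963399216809
37.95 [ 0.41559087 -0.27109495  0.17612066] 0.9943040784404694
38.0 [ 0.41550323 -0.27108659  0.17606246] 0.994365942791186
```

View pics/w21.png

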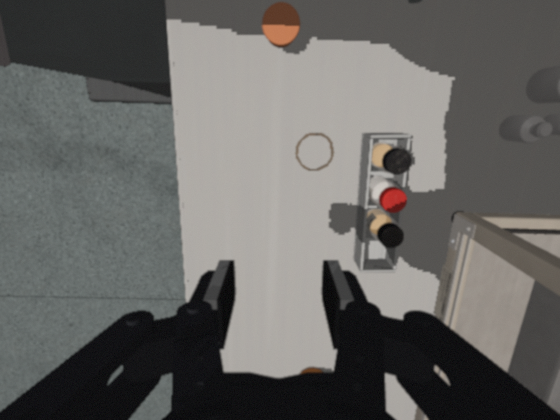

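View pics/s21c.png

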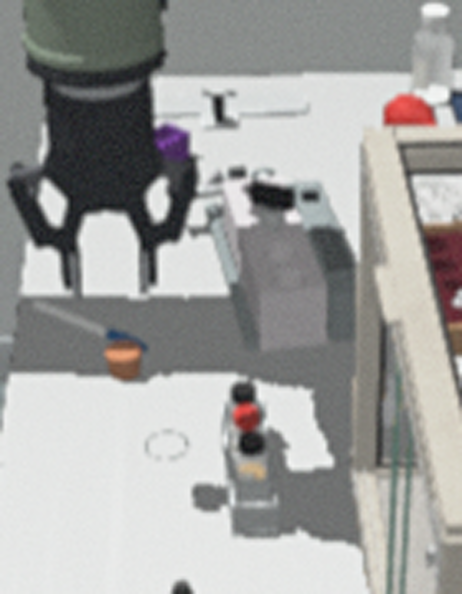

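View pics/t21.png

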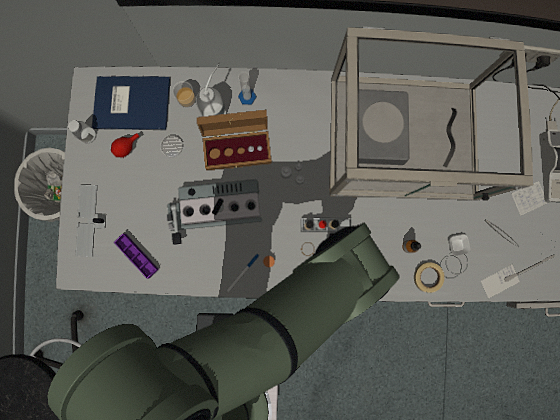

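Run:
```python
from h import *; import pickle
a=cv2.imread("pics/w21.png"); b=cv2.imread("pics/t21.png")
A=cv2.resize(a[120:280,340:430],None,fx=3.5,fy=3.5,interpolation=2)
B=cv2.resize(b[170:290,65:195],None,fx=3.5,fy=3.5,interpolation=2)
C=np.zeros((560,A.shape[1]+B.shape[1],3),np.uint8);C[:A.shape[0],:A.shape[1]]=A;C[:B.shape[0],A.shape[1]:]=B
cv2.imwrite("pics/fin.png",C)
ci=pickle.load(open("pics/w21.pkl","rb"))
print(proj(0,[[.5135,-.2266,.057],[.5145,-.2596,.057],[.5155,-.2923,.057]],ci))
```

```text
[[400.73335817 157.85418765]
 [396.24207034 197.14305726]
 [392.15964303 233.29706728]]
```

View pics/fin.png

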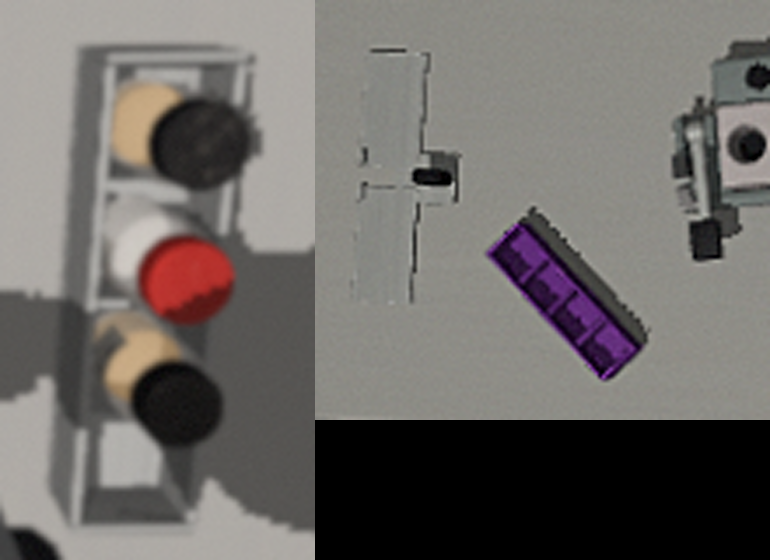

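```bash
python3 -c "
from rig import workorder; print(workorder.job_done())"
```

```text
the job is handed in; nothing more can be done
None
```

The shaker is unloaded and the job is handed in at about 38 s of the 208 s allowed; no verdict came back.

- **Nut and plate:** I turned the wing nut clockwise by about 3.6 rad, slid the cover plate out to the front and laid it on the clear bench on the left. In the last top picture it lies flat there.
- **Lever and vials:** I pressed the ejector lever to its stop (about 32 N) and the catch holds it down. Three vials came up. The fourth pocket, at y +38, is empty: the black disc in it sits at about z 30 mm, so it is the pusher and not a cap.
- **Tray:** The tray had been knocked a few centimetres before I got to it, so I measured it again. I then stood the three vials in three neighbouring cells of the steel tray, and the purple look-alike was left alone.

In the last pictures all three vials stand upright, one to a cell, and the weights and dropper bottle look undisturbed. The robot is clear of everything.

**Checks that disagreed:**
- The top and wrist cameras differed by up to about 5 mm in y on the vials. I corrected this by checking each vial against its cell before lowering it.
- The final cap positions sit about 3 pixels from where I projected them, by nearly the same amount for all three vials.

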